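Hang the tray bracket in the rack of the lens workshop

TASK

One upright of the small slotted rack on the bench still lacks its tray bracket. Pick up the loose bracket that has two hook tabs on its back plate, press both tabs into the upper two of the three slots of the empty upright, then push it down until the tabs engage and it hangs fully home, level with its partner on the other upright, and let go. Leave the loose bracket without tabs where it stands.

Things in the scene. Friction and masses are not known exactly. Their poses are not given: they have to be found in the camera images.
- hook_bracket: Loose steel L-bracket, 0.35 kg, standing on its arm: a bar 24 wide, 30 high, x -90 to +90, with a stop to height 47 at the free end (x -90 to -82). A back plate 44 wide, 130 high rises at the other end, outer face at x +90; it bears the two hook tabs (see upper_hook). Origin: underside of the arm, mid-length, near its balance point; x along the arm to the hooks, z up. All in mm.
- upper_hook (a point): On the hook bracket: root of the upper hook tab, mid-width, on the plate's outer face at the neck's underside: bracket x +90, z 110 mm. The like lower tab is 60 mm below. A tab is 18 mm wide: a neck 8 mm thick reaching 18 mm out, at its end a 6 mm lip turned down 14 mm below the neck's underside, leaving 12 mm between plate and lip. Axes as the bracket's. Hung, its 8 mm play lets it droop 5 deg.
- rack: Fixed grey rack: two slotted uprights 250 mm high, 102 wide, 250 apart, on one foot rail. Origin: foot of the empty upright at bench level, middle of its front face; x into that face (the way hooks go in), z up, y to the other upright, whose bracket already hangs. Front plate 4 mm thick, open behind, with three slots 56 wide, 42 high on the centre line, lower edges at 60, 120, 180 mm.
- plain_bracket: Bystander to be left alone: a loose steel bracket of the same size and form, standing in the same way on the bench, but its back plate is flat, with two dark screw holes and no hook tabs. Origin and axes as for the hook bracket.
Not all that is in view belongs to the job. What is shaped like the hook_bracket but green or orange is not meant.

How it is judged (in metres and radians):
At the end, for the whole second after the job is handed in: The hook bracket hangs released and at rest in the upper two slots of the empty upright: its origin within -106 to -78 mm in x, 30 mm either side in y and 50 to 78 mm in z of the rack's frame (home is -90, 0, 70), upright within 10 degrees and pointing squarely into the rack within 15 degrees (x of hook_bracket in the frame of rack between -0.106 and -0.078 m and y of hook_bracket in the frame of rack between -0.03 and 0.03 m and z of hook_bracket in the frame of rack between 0.05 and 0.078 m and angle between hook_bracket's own z axis and vertical below 0.175 rad and angle between the x axis of hook_bracket and the x axis of rack, either way round below 0.26 rad and linear speed of hook_bracket below 0.02 m/s); the robot touches nothing.
It fails at once if the loose bracket without tabs is moved by more than 40 mm (distance of plain_bracket from where it was at the start of the episode above 0.04 m).
It also fails if it takes over 42 s, if anything falls off the work surface, if the arm or the gripper's body presses on something with over 40 N, if the wrist force passes 120 N, or if a joint passes its speed limit or range.

ROBOT

A 6-joint arm with a two-finger parallel gripper is mounted at the origin on the work surface. World frame = base frame: x ahead of the robot, y to its left, z up, the work surface at z = 0. Lengths are in mm, angles in rad, forces in N, time in s.
With the tool pointing down it reaches from about 350 to 775 mm from the base axis. Payload 7.3 kg.
Tool frame: the origin (TCP) lies on the centre line of the jaws, within the pads' length; the fingertips stand 22 mm ahead of it and the grasp point (between the pads) lies 3 mm ahead of it; x points along the fingers, z is the direction in which the jaws open and shut, and the axes are right-handed (so a half turn about x gives the same grasp; the last joint's range is limited). The gripper opens to 92 mm and grips with 3 to 60 N. Pads are 19 mm wide; open, the fingers measure 130 mm over their backs; the gripper's body (75 mm by 190 mm) begins 47 mm behind the grasp point.
Start: joints at [-1.355, 0.342, 1.524, -0, 1.275, -0.146], TCP at [185.851, -491.025, 212.941] pointing down, gripper open.
Joint ranges: [-2.53, 2.53], [-0.77, 2.02], [0.04, 2.7], [-1, 4.14], [0.28, 2.66], [-3.11, 3.11]. Speed limits (rad/s): [2.57, 2.57, 3.14, 3.14, 3.14, 3.14].

INTERFACE

Orientations are given as [roll, pitch, yaw] about the fixed x, y, z axes, in that order (R = Rz(yaw) Ry(pitch) Rx(roll)).
In Python, from plant import readout, imaging, bot gives the robot as it stands.
- The arm moves only by the tool arm_command, never from a script. Its argument "plan" is a list of rows, each an object of numbers: "tx", "ty", "tz": the shift along the tool's x, y, z in cm; "wx", "wy", "wz": the turn, a rotation vector about the tool's x, y, z in rad; "jaw": the opening, from -1 (shut) to 1 (fully open). In form: [{"tx": .., "ty": .., "tz": .., "wx": .., "wy": .., "wz": .., "jaw": ..}, ...]. A call has 1 to 20 rows; each row shifts and turns the commanded pose from where the row before left it, along the tool's axes as they then stand; what a row does not reach is not made up. A row lasts 1/10 s, in which the tool goes at most 50 mm and 8.59 degrees, less where a joint would pass 70% of its speed; a pose out of reach is approached as far as the arm can. A call with a gripper value outside its range is refused whole. The fingers move at their own pace and stop on an object; the grip force is fixed at half the most. Time passes only in rows, so rows that do not move let the fingers close. It gives the time, the measured TCP pose, the force and the opening at its end, in the units of the state.
- readout.get_obs(): the state, without advancing time (a new reading comes with each control period).
- imaging.capture(name): name is "scene" or "top" or "wrist"; returns the picture (400x640x3 uint8, blue, green, red); there is no depth.
- imaging.get_calibration(name): a dict with "fx", "fy", "cx", "cy" (pixels), "dist" ([k1, k2, p1, p2, k3] as OpenCV has them; the pictures are not rectified), "position" and "rotation" of the camera in the world; the wrist camera has in their place "mount" (4x4, takes a point from camera to tool coordinates, whose origin is the TCP and whose axes are the tool frame's). Camera axes: x right, y up, looking along -z (the intrinsics and any distortion apply to the point x, -y, -z); pixel columns grow to the right and rows downward; lengths in mm; the calibration is good to about 2 mm. A picture is of the moment at which its call begins: read the wrist's pose just before it. get_calibration takes no time and is no camera call.
- bot.close_job(): hands the job in, once; it reports no verdict.
The state is a dict: "time": time; "joint_positions": joint angles; "dq": joint speeds; "tau": joint torques, N m; "tool_pos": TCP position; "tcp_rot": TCP orientation; "contact_force": force on the tool from outside, world axes, zero at the start; "moment": the same for the moment, N m; "grip_width": finger opening in mm.
Only numpy, scipy, OpenCV 4.12 (cv2) and the standard library are available. Lean on these libraries where they do the work, as an engineer would, in place of code of your own. Each camera call takes 0.05 s, during which the arm holds its last target.

## Working session

There is one attempt and no reset: what is moved stays moved. The work goes in short steps, Python scripts to look and compute and a tool call to move; the robot and the scene stay as the last step left them, time stands still between calls to the robot, and variables do not carry over. Pictures are saved under pics/ and viewed, and the job is handed in when it is done.

Besides the shell and the picture viewer there is one more tool, called after ">>>" as name(argument=value, ...), one argument or row to a line, values as JSON. arm_command: Moves the arm, as the interface text tells. Its arguments: {"type":"object","properties":{"plan":{"type":"array"}},"required":["plan"]}

```bash
ls; mkdir -p pics
python3 - <<'E'
from plant import readout, imaging, bot
import cv2
o=readout.get_obs();print(o)
for n in ["scene","top","wrist"]:
    cv2.imwrite(f"pics/{n}0.png",imaging.capture(n)); print(n,imaging.get_calibration(n))
E
```

```text
pics
{'time': 0.0, 'joint_positions': array([-1.35500157e+00,  3.42726657e-01,  1.52506383e+00, -4.67711461e-06,
        1.27538766e+00, -1.46009634e-01]), 'dq': array([-0.00125838, -0.000122  , -0.00128205,  0.00041922,  0.00045739,
       -0.00094735]), 'tau': array([-5.09159254e-04, -4.31247103e+01, -2.44223571e+01,  7.17753265e-02,
        5.59368299e-02, -1.26275868e-04]), 'tool_pos': array([ 185.74800068, -490.56355579,  212.22660492]), 'tcp_rot': array([2.99840382, 1.56921084, 1.78941326]), 'contact_force': array([ 0.31148672,  0.18252595, -0.44430268]), 'moment': array([-0.01668395,  0.00469522,  0.06849731]), 'grip_width': 91.64502012881172}
scene {'fx': 496.7306477106231, 'fy': 496.7306477106231, 'cx': 326.985459017398, 'cy': 203.2548724588581, 'dist': array([-0.02523192,  0.        ,  0.        ,  0.        ,  0.        ]), 'position': array([1202.46348897, -541.870721  , 1408.60419973]), 'rotation': array([0.56402217, 0.00417424, 1.16287835])}
top {'fx': 463.5359751084985, 'fy': 463.5359751084985, 'cx': 323.35708483310816, 'cy': 204.0837502046013, 'dist': array([-0.12433731,  0.        ,  0.        ,  0.        ,  0.        ]), 'position': array([ 358.09203604, -215.36037928, 1611.89743932]), 'rotation': array([ 0.05884377, -0.01744631, -1.56101381])}
wrist {'fx': 350.93011017368354, 'fy': 350.93011017368354, 'cx': 318.8308332756623, 'cy': 200.07533141661295, 'dist': array([-0.06269046,  0.        ,  0.        ,  0.        ,  0.        ]), 'mount': array([[ 6.44191584e-04,  3.02288920e-01, -9.53216132e-01,
        -1.71350576e+02],
       [-1.78139817e-04,  9.53216349e-01,  3.02288869e-01,
         8.30664213e+01],
       [ 9.99999777e-01, -2.49261978e-05,  6.67903643e-04,
         2.34239027e-01],
       [ 0.00000000e+00,  0.00000000e+00,  0.00000000e+00,
         1.00000000e+00]])}
```

View pics/scene0.png

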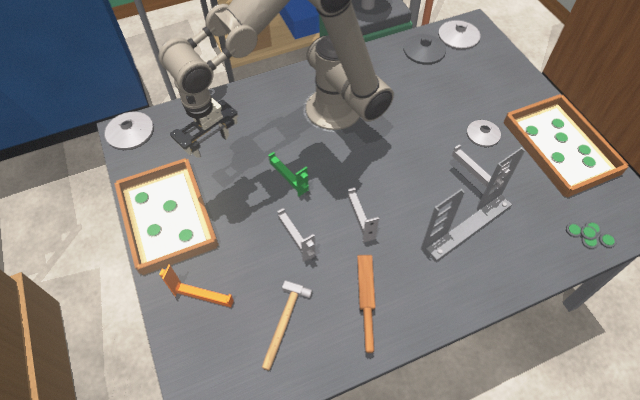

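View pics/top0.png

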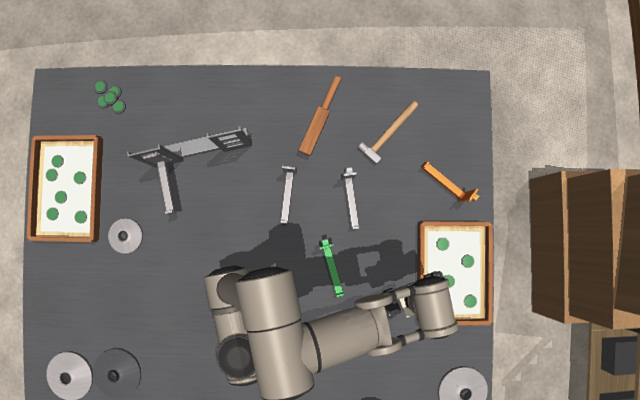

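View pics/wrist0.png

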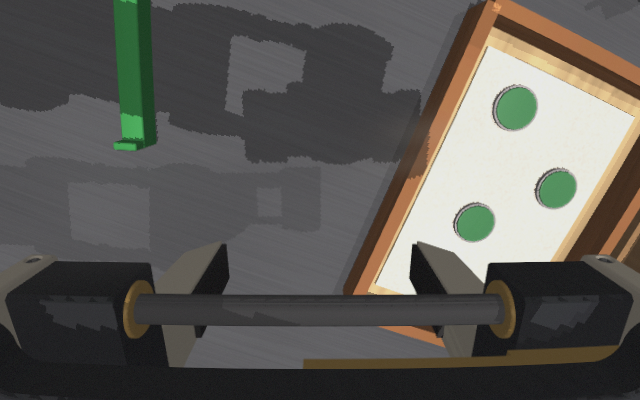

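Run:
```python
import cv2,numpy as np
t=cv2.imread("pics/top0.png");s=cv2.imread("pics/scene0.png")
a=cv2.resize(t[150:240,260:380],None,fx=6,fy=6,interpolation=cv2.INTER_CUBIC)
cv2.imwrite("pics/c1.png",a)
cv2.imwrite("pics/c2.png",cv2.resize(s[180:270,260:390],None,fx=6,fy=6,interpolation=cv2.INTER_CUBIC))
cv2.imwrite("pics/c3.png",cv2.resize(t[115:220,120:260],None,fx=5.5,fy=5.5,interpolation=cv2.INTER_CUBIC))
cv2.imwrite("pics/c4.png",cv2.resize(s[135:265,415:530],None,fx=4.6,fy=4.6,interpolation=cv2.INTER_CUBIC))
```

```text
(no output)
```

View pics/c1.png

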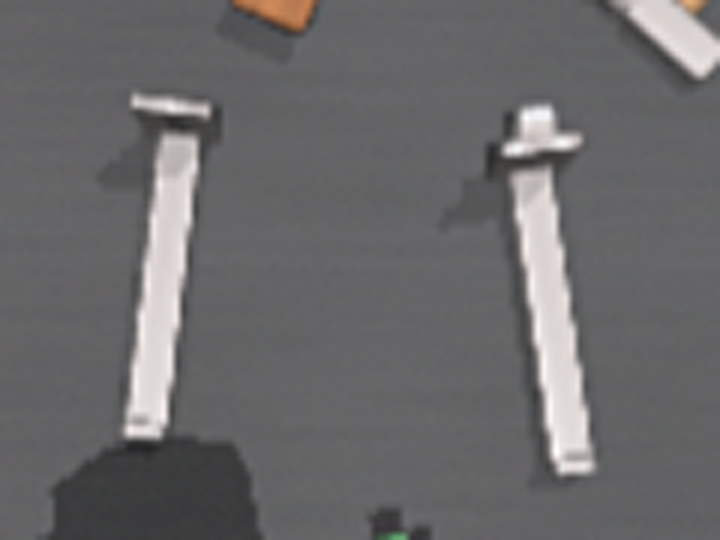

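View pics/c2.png

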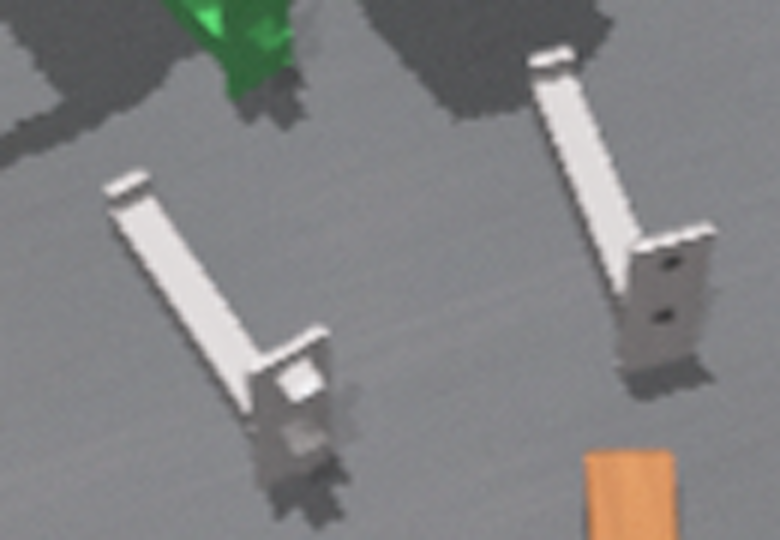

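View pics/c3.png

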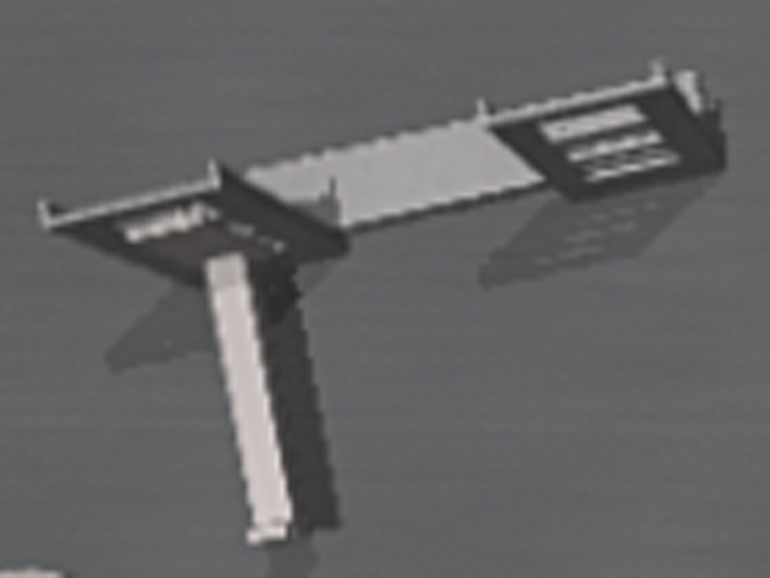

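View pics/c4.png

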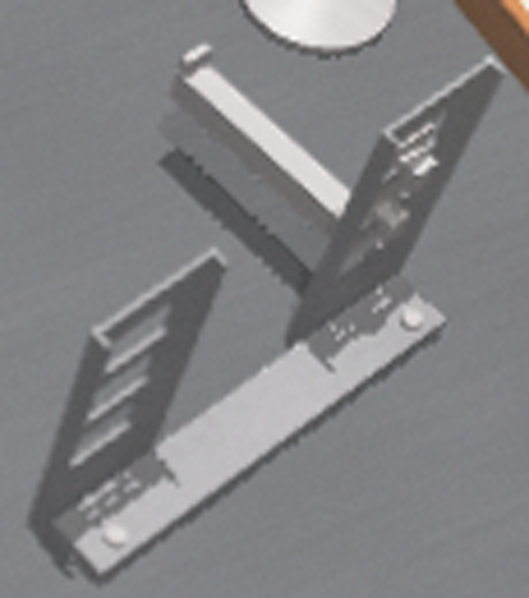

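```bash
cat > h.py <<'E'
import numpy as np, cv2
from scipy.spatial.transform import Rotation as Ro
from plant import readout, imaging
def cam(n):
    c=imaging.get_calibration(n);K=np.array([[c['fx'],0,c['cx']],[0,c['fy'],c['cy']],[0,0,1]])
    if 'mount' in c:
        o=readout.get_obs();M=np.array(c['mount']);R0=Ro.from_euler('xyz',o['tcp_rot']).as_matrix()
        R=R0@M[:3,:3];p=R0@M[:3,3]+o['tool_pos']
    else:
        R=None;p=c['position'];r=c['rotation']
        R=Ro.from_euler('xyz',r).as_matrix()
    return K,c['dist'],R,np.array(p)
def ray(C,uv):
    K,d,R,p=C
    q=cv2.undistortPoints(np.array(uv,float).reshape(-1,1,2),K,d).reshape(-1,2)
    return p,np.c_[q[:,0],-q[:,1],-np.ones(len(q))]@R.T
def plane(C,uv,z):
    p,v=ray(C,uv); return p+v*((z-p[2])/v[:,2])[:,None]
def tri(C1,a,C2,b):
    p,v=ray(C1,a);q,w=ray(C2,b);out=[]
    for i in range(len(v)):
        A=np.c_[v[i],-w[i]];t=np.linalg.lstsq(A,q-p,rcond=None)[0]
        x=p+v[i]*t[0];y=q+w[i]*t[1];out.append(np.r_[(x+y)/2,np.linalg.norm(x-y)])
    return np.array(out)
def proj(C,X):
    K,d,R,p=C
    Y=(np.array(X,float).reshape(-1,3)-p)@R; Y=Y*[1,-1,-1]
    return cv2.projectPoints(Y,np.zeros(3),np.zeros(3),K,d)[0].reshape(-1,2)
E
python3 - <<'E'
from h import *
np.set_printoptions(suppress=True,precision=1)
T=cam("top");S=cam("scene")
o=readout.get_obs();print(Ro.from_euler('xyz',o['tcp_rot']).as_matrix())
t=cv2.imread("pics/top0.png")
m=cv2.inRange(t,(165,165,165),(255,255,255))
# bar rows 181..222 , cols 342..360
pts=[]
for r in range(181,226):
    c=np.where(m[r,340:362])[0]+340
    if len(c): pts.append((c.mean(),r))
pts=np.array(pts);W=plane(T,pts,30)
f=np.polyfit(W[:,0],W[:,1],1);yaw=np.arctan(f[0]);print("yaw",yaw,W[0],W[-1])
f6=lambda x,y:(260+x/6-.42,150+y/6-.42)
print("stop end z47",plane(T,[f6(577,474)],47),"plate top corners z130 outer",plane(T,[f6(500,147),f6(582,132)],130))
f5=lambda x,y:(120+x/5.5-.41,115+y/5.5-.41)
g=lambda x,y:(415+x/4.6-.39,135+y/4.6-.39)
print("rack corners (L,R empty; L other)",tri(T,[f5(487,126),f5(668,84),f5(50,222),f5(215,185)],S,[g(222,260),g(95,335),g(500,68),g(388,135)]))
print(plane(T,[f5(487,126),f5(668,84),f5(50,222),f5(215,185)],250))
E
```

```text
[[-0.   0.9  0.4]
 [ 0.   0.4 -0.9]
 [-1.   0.  -0. ]]
yaw 0.1495082257954467 [ 531.9 -327.6   30. ] [ 381.1 -349.2   30. ]
stop end z47 [[ 368.8 -352.    47. ]] plate top corners z130 outer [[ 543.1 -302.4  130. ]
 [ 551.8 -346.5  130. ]]
rack corners (L,R empty; L other) [[637.4 112.7 239.9   5.4]
 [658.4  10.6 249.6   2.4]
 [583.  355.4 244.1   6.1]
 [601.7 258.7 247.1   0.4]]
[[634.1 107.8 250. ]
 [657.8   9.5 250. ]
 [580.6 350.  250. ]
 [601.1 257.5 250. ]]
```

Run:
```python
from h import *
np.set_printoptions(suppress=True,precision=1)
T=cam("top");S=cam("scene")
def fr(x,y,yaw): 
    R=Ro.from_euler('z',yaw).as_matrix(); return lambda P:np.array(P,float)@R.T+[x,y,0]
rk=fr(646,58.6,.222);br=fr(458,-338.3,.15)
P=[rk([0,s*51,z]) for s in(-1,1) for z in(0,250)]+[rk([0,s*28,z+d]) for z in(60,120,180) for s in(-1,1) for d in(0,42)]+[br(v) for v in([90,22,130],[90,-22,130],[90,22,0],[90,-22,0],[-90,12,47],[-90,-12,47],[108,9,118],[108,-9,118])]
for n,C,(x,y,w,h) in(("top",T,(120,110,260,120)),("scene",S,(260,140,260,130))):
    im=cv2.imread(f"pics/{n}0.png");a=cv2.resize(im[y:y+h,x:x+w],None,fx=3,fy=3,interpolation=cv2.INTER_CUBIC)
    for u in proj(C,P): cv2.circle(a,tuple(int(round(k)) for k in ((u-[x,y])*3+1)),2,(0,0,255),-1)
    cv2.imwrite(f"pics/o_{n}.png",a)
```

```text
(no output)
```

View pics/o_top.png

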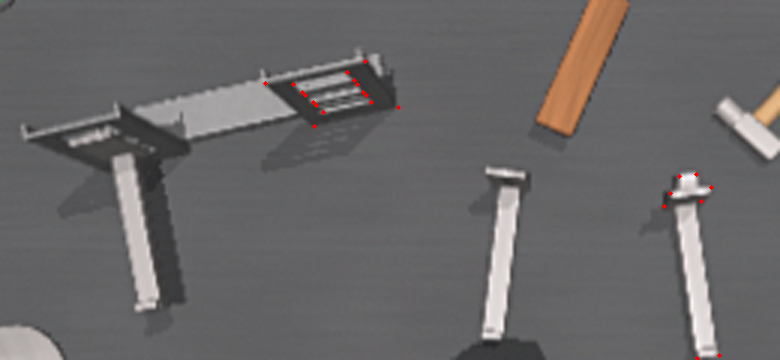

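View pics/o_scene.png

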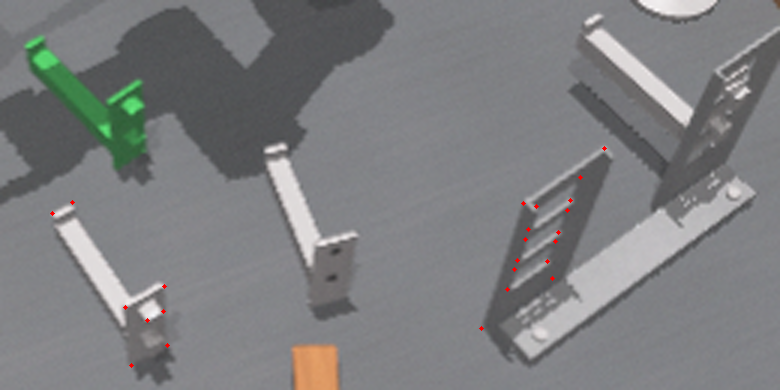

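```bash
cat > d.py <<'E'
from h import *
import sys
np.set_printoptions(suppress=True,precision=3)
def rel(x,y,z,th):
    o=readout.get_obs();R=Ro.from_euler('xyz',o['tcp_rot']).as_matrix()
    ty=np.array([np.cos(th),np.sin(th),0]);tx=np.array([0,0,-1.]);G=np.c_[tx,ty,np.cross(tx,ty)]
    print("t",o['time'],"pos",o['tool_pos'],"F",o['contact_force'],"w",o['grip_width'],"q",o['joint_positions'])
    print("shift cm",R.T@(np.array([x,y,z])-o['tool_pos'])/10,"turn",Ro.from_matrix(R.T@G).as_rotvec(), "th",np.arctan2(R[1,1],R[0,1]))
if __name__=="__main__": rel(*map(float,sys.argv[1:]))
E
python3 d.py 458 -338.3 210 3.29
```

```text
t 0.15 pos [ 185.782 -490.699  212.408] F [ 0.002 -0.176 -1.131] w 91.70320188312239 q [-1.355  0.343  1.525 -0.     1.275 -0.146]
shift cm [ 0.251 30.854 -4.618] turn [-2.928  0.    -0.002] th 0.3618013064460442
```

>>> arm_command(
  plan=[
    {"ty": 3.9, "tz": -0.6, "jaw": 1},
    {"ty": 3.9, "tz": -0.6, "jaw": 1},
    {"ty": 3.9, "tz": -0.6, "jaw": 1},
    {"ty": 3.9, "tz": -0.6, "jaw": 1},
    {"ty": 3.9, "tz": -0.6, "jaw": 1},
    {"ty": 3.9, "tz": -0.6, "jaw": 1},
    {"ty": 3.9, "tz": -0.5, "jaw": 1},
    {"ty": 3.6, "tz": -0.5, "jaw": 1},
    {"wx": -0.14, "jaw": 1},
    {"wx": -0.14, "jaw": 1},
    {"wx": -0.14, "jaw": 1},
    {"wx": -0.14, "jaw": 1},
    {"wx": -0.14, "jaw": 1},
    {"wx": -0.14, "jaw": 1},
    {"wx": -0.14, "jaw": 1},
    {"wx": -0.14, "jaw": 1},
    {"wx": -0.14, "jaw": 1},
    {"wx": -0.14, "jaw": 1},
  ],
)

```text
invalid input at $.plan[0]: expected keys tx, ty, tz, wx, wy, wz, jaw
```

>>> arm_command(
  plan=[
    {"wx": -0.14, "jaw": 1},
    {"wx": -0.14, "jaw": 1},
    {"wx": -0.14, "jaw": 1},
    {"wx": -0.14, "jaw": 1},
    {"wx": -0.14, "jaw": 1},
    {"wx": -0.14, "jaw": 1},
    {"wx": -0.14, "jaw": 1},
    {"wx": -0.14, "jaw": 1},
    {"wx": -0.14, "jaw": 1},
    {"wx": -0.14, "jaw": 1},
    {"wx": -0.13, "jaw": 1},
    {"jaw": 1},
    {"jaw": 1},
  ],
)

```text
invalid input at $.plan[0]: expected keys tx, ty, tz, wx, wy, wz, jaw
```

```bash
python3 d.py 458 -338.3 28 3.29
python3 - <<'E'
from h import *
C=cam("wrist");im=imaging.capture("wrist")
R=Ro.from_euler('z',.15).as_matrix()
P=[R@np.array(v,float)+[458,-338.3,0] for v in([90,22,130],[90,-22,130],[-90,12,47],[-90,-12,47],[84,12,30],[84,-12,30],[0,12,30],[0,-12,30])]
for u in proj(C,P): cv2.circle(im,tuple(int(round(k)) for k in u),2,(0,0,255),-1)
cv2.imwrite("pics/w1.png",im)
E
```

```text
t 0.15 pos [ 185.782 -490.699  212.408] F [ 0.002 -0.176 -1.131] w 91.70320188312239 q [-1.355  0.343  1.525 -0.     1.275 -0.146]
shift cm [18.451 30.851 -4.596] turn [-2.928  0.    -0.002] th 0.3618013064460442
```

View pics/w1.png

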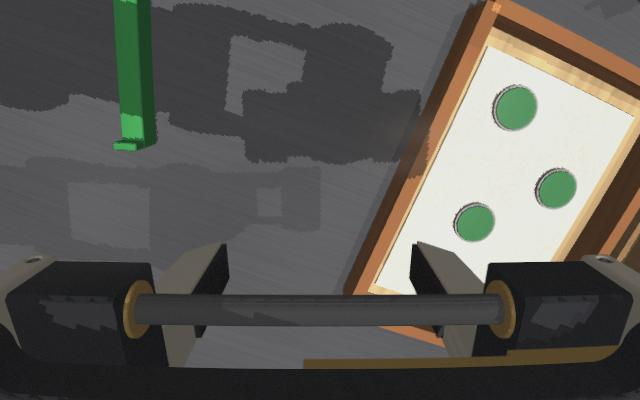

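All keys are required; resending in full.

>>> arm_command(
  plan=[
    {"tx": 0, "ty": 3.9, "tz": -0.6, "wx": 0, "wy": 0, "wz": 0, "jaw": 1},
    {"tx": 0, "ty": 3.9, "tz": -0.6, "wx": 0, "wy": 0, "wz": 0, "jaw": 1},
    {"tx": 0, "ty": 3.9, "tz": -0.6, "wx": 0, "wy": 0, "wz": 0, "jaw": 1},
    {"tx": 0, "ty": 3.9, "tz": -0.6, "wx": 0, "wy": 0, "wz": 0, "jaw": 1},
    {"tx": 0, "ty": 3.9, "tz": -0.6, "wx": 0, "wy": 0, "wz": 0, "jaw": 1},
    {"tx": 0, "ty": 3.9, "tz": -0.6, "wx": 0, "wy": 0, "wz": 0, "jaw": 1},
    {"tx": 0, "ty": 3.9, "tz": -0.5, "wx": 0, "wy": 0, "wz": 0, "jaw": 1},
    {"tx": 0, "ty": 3.6, "tz": -0.5, "wx": 0, "wy": 0, "wz": 0, "jaw": 1},
    {"tx": 0, "ty": 0, "tz": 0, "wx": -0.14, "wy": 0, "wz": 0, "jaw": 1},
    {"tx": 0, "ty": 0, "tz": 0, "wx": -0.14, "wy": 0, "wz": 0, "jaw": 1},
    {"tx": 0, "ty": 0, "tz": 0, "wx": -0.14, "wy": 0, "wz": 0, "jaw": 1},
    {"tx": 0, "ty": 0, "tz": 0, "wx": -0.14, "wy": 0, "wz": 0, "jaw": 1},
    {"tx": 0, "ty": 0, "tz": 0, "wx": -0.14, "wy": 0, "wz": 0, "jaw": 1},
    {"tx": 0, "ty": 0, "tz": 0, "wx": -0.14, "wy": 0, "wz": 0, "jaw": 1},
    {"tx": 0, "ty": 0, "tz": 0, "wx": -0.14, "wy": 0, "wz": 0, "jaw": 1},
    {"tx": 0, "ty": 0, "tz": 0, "wx": -0.14, "wy": 0, "wz": 0, "jaw": 1},
    {"tx": 0, "ty": 0, "tz": 0, "wx": -0.14, "wy": 0, "wz": 0, "jaw": 1},
    {"tx": 0, "ty": 0, "tz": 0, "wx": -0.14, "wy": 0, "wz": 0, "jaw": 1},
  ],
)

```text
time: 2.0
tool_pos: [458.5, -338.5, 212.7]
tcp_rot: [2.316, 1.57, 2.513]
contact_force: [-0.2, -0.1, 0.1]
grip_width: 91.6
```

>>> arm_command(
  plan=[
    {"tx": 0, "ty": 0, "tz": 0, "wx": -0.14, "wy": 0, "wz": 0, "jaw": 1},
    {"tx": 0, "ty": 0, "tz": 0, "wx": -0.14, "wy": 0, "wz": 0, "jaw": 1},
    {"tx": 0, "ty": 0, "tz": 0, "wx": -0.14, "wy": 0, "wz": 0, "jaw": 1},
    {"tx": 0, "ty": 0, "tz": 0, "wx": -0.14, "wy": 0, "wz": 0, "jaw": 1},
    {"tx": 0, "ty": 0, "tz": 0, "wx": -0.14, "wy": 0, "wz": 0, "jaw": 1},
    {"tx": 0, "ty": 0, "tz": 0, "wx": -0.14, "wy": 0, "wz": 0, "jaw": 1},
    {"tx": 0, "ty": 0, "tz": 0, "wx": -0.14, "wy": 0, "wz": 0, "jaw": 1},
    {"tx": 0, "ty": 0, "tz": 0, "wx": -0.14, "wy": 0, "wz": 0, "jaw": 1},
    {"tx": 0, "ty": 0, "tz": 0, "wx": -0.14, "wy": 0, "wz": 0, "jaw": 1},
    {"tx": 0, "ty": 0, "tz": 0, "wx": -0.14, "wy": 0, "wz": 0, "jaw": 1},
    {"tx": 0, "ty": 0, "tz": 0, "wx": -0.13, "wy": 0, "wz": 0, "jaw": 1},
    {"tx": 0, "ty": 0, "tz": 0, "wx": 0, "wy": 0, "wz": 0, "jaw": 1},
    {"tx": 0, "ty": 0, "tz": 0, "wx": 0, "wy": 0, "wz": 0, "jaw": 1},
  ],
)

```text
time: 3.3
tool_pos: [458.5, -338.6, 212.7]
tcp_rot: [0.711, 1.57, 2.428]
contact_force: [1.0, -0.3, -0.5]
grip_width: 91.8
```

```bash
python3 d.py 458 -338.3 28 3.29
python3 - <<'E'
from h import *
C=cam("wrist");im=imaging.capture("wrist")
R=Ro.from_euler('z',.15).as_matrix()
P=[R@np.array(v,float)+[458,-338.3,0] for v in([90,22,130],[90,-22,130],[-90,12,47],[-90,-12,47],[84,12,30],[84,-12,30],[0,12,30],[0,-12,30])]
for u in proj(C,P): cv2.circle(im,tuple(int(round(k)) for k in u),2,(0,0,255),-1)
cv2.imwrite("pics/w1.png",im)
E
```

```text
t 3.3 pos [ 458.502 -338.571  212.727] F [ 1.005 -0.29  -0.538] w 91.80586541804448 q [-0.77   0.425  1.397 -0.     1.32  -2.488]
shift cm [18.473  0.042  0.029] turn [-0.002  0.    -0.   ] th -2.9948788691768238
```

View pics/w1.png

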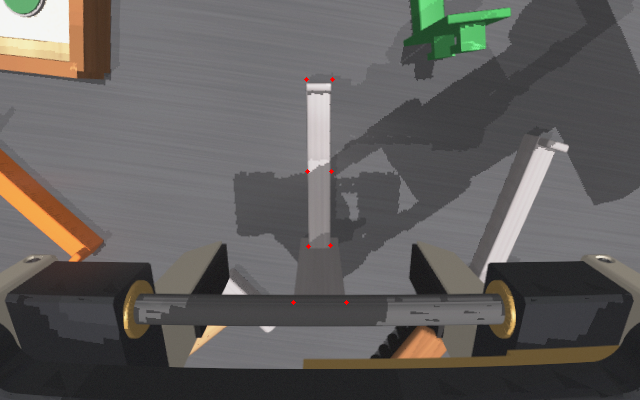

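>>> arm_command(
  plan=[
    {"tx": 2, "ty": 0, "tz": 0, "wx": 0, "wy": 0, "wz": 0, "jaw": 1},
    {"tx": 3, "ty": 0, "tz": 0, "wx": 0, "wy": 0, "wz": 0, "jaw": 1},
    {"tx": 3, "ty": 0, "tz": 0, "wx": 0, "wy": 0, "wz": 0, "jaw": 1},
    {"tx": 3, "ty": 0, "tz": 0, "wx": 0, "wy": 0, "wz": 0, "jaw": 1},
    {"tx": 3, "ty": 0, "tz": 0, "wx": 0, "wy": 0, "wz": 0, "jaw": 1},
    {"tx": 2.5, "ty": 0, "tz": 0, "wx": 0, "wy": 0, "wz": 0, "jaw": 1},
    {"tx": 1.4, "ty": 0, "tz": 0, "wx": 0, "wy": 0, "wz": 0, "jaw": 1},
    {"tx": 0.6, "ty": 0, "tz": 0, "wx": 0, "wy": 0, "wz": 0, "jaw": 1},
    {"tx": 0, "ty": 0, "tz": 0, "wx": 0, "wy": 0, "wz": 0, "jaw": 1},
    {"tx": 0, "ty": 0, "tz": 0, "wx": 0, "wy": 0, "wz": 0, "jaw": -1},
    {"tx": 0, "ty": 0, "tz": 0, "wx": 0, "wy": 0, "wz": 0, "jaw": -1},
    {"tx": 0, "ty": 0, "tz": 0, "wx": 0, "wy": 0, "wz": 0, "jaw": -1},
    {"tx": 0, "ty": 0, "tz": 0, "wx": 0, "wy": 0, "wz": 0, "jaw": -1},
    {"tx": 0, "ty": 0, "tz": 0, "wx": 0, "wy": 0, "wz": 0, "jaw": -1},
    {"tx": 0, "ty": 0, "tz": 0, "wx": 0, "wy": 0, "wz": 0, "jaw": -1},
    {"tx": 0, "ty": 0, "tz": 0, "wx": 0, "wy": 0, "wz": 0, "jaw": -1},
  ],
)

```text
time: 4.95
tool_pos: [458.6, -338.7, 28.0]
tcp_rot: [-2.923, 1.571, -1.202]
contact_force: [0.6, -0.4, 0.2]
grip_width: 40.4
```

>>> arm_command(
  plan=[
    {"tx": 0, "ty": 0, "tz": 0, "wx": 0, "wy": 0, "wz": 0, "jaw": -1},
    {"tx": 0, "ty": 0, "tz": 0, "wx": 0, "wy": 0, "wz": 0, "jaw": -1},
    {"tx": 0, "ty": 0, "tz": 0, "wx": 0, "wy": 0, "wz": 0, "jaw": -1},
  ],
)

```text
time: 5.25
tool_pos: [458.5, -338.6, 27.9]
tcp_rot: [2.101, 1.571, -2.461]
contact_force: [0.4, 0.2, 0.6]
grip_width: 16.4
```

Run:
```python
from h import *
cv2.imwrite("pics/w2.png",imaging.capture("wrist"));cv2.imwrite("pics/s2.png",cv2.resize(imaging.capture("scene")[150:290,220:400],None,fx=4,fy=4))
print(readout.get_obs()['grip_width'])
```

```text
8.275153933217819
```

View pics/w2.png

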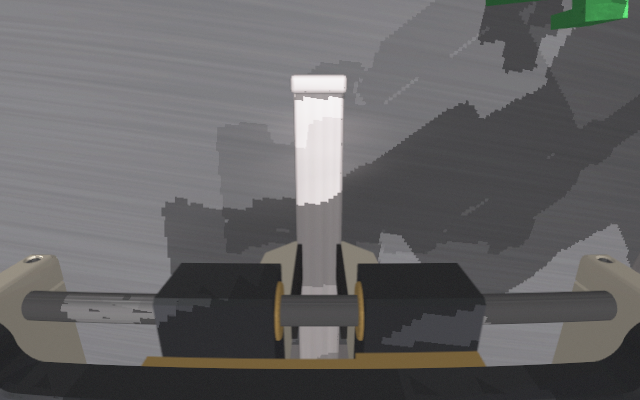

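View pics/s2.png

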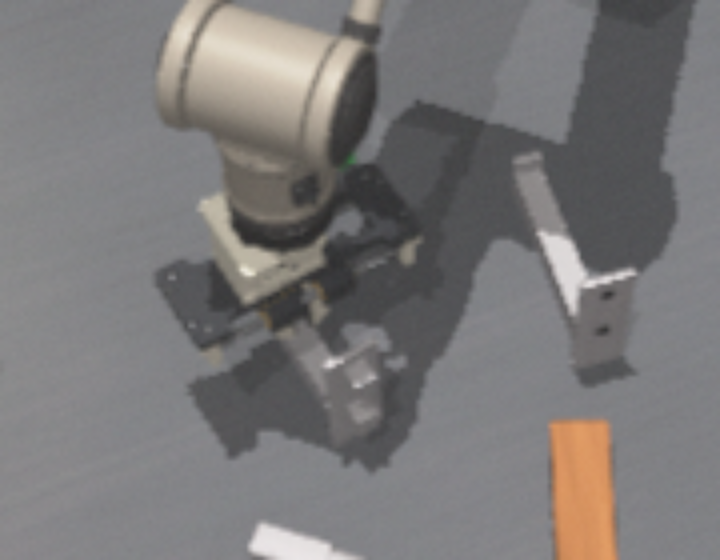

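>>> arm_command(
  plan=[
    {"tx": 0, "ty": 0, "tz": 0, "wx": 0, "wy": 0, "wz": 0, "jaw": -1},
    {"tx": 0, "ty": 0, "tz": 0, "wx": 0, "wy": 0, "wz": 0, "jaw": -1},
  ],
)

```text
time: 5.55
tool_pos: [458.6, -338.6, 27.9]
tcp_rot: [-3.036, 1.571, -1.315]
contact_force: [0.2, 0.1, -0.1]
grip_width: 0.5
```

Run:
```python
from h import *
cv2.imwrite("pics/w3.png",imaging.capture("wrist"))
print(readout.get_obs()['grip_width'])
```

```text
0.36917893301064963
```

View pics/w3.png

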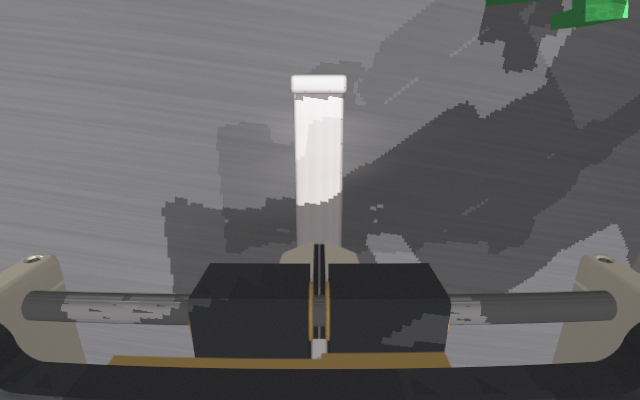

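Run:
```python
from h import *
np.set_printoptions(suppress=True,precision=1)
C=cam("wrist");o=readout.get_obs();print(C[3],o['tool_pos'],o['joint_positions'])
R=Ro.from_euler('z',.15).as_matrix()
for dz in(0,10,20,30):
  P=[R@np.array(v,float)+[458,-338.3,-dz] for v in([-90,12,47],[-90,-12,47],[-82,12,47],[-40,12,30],[-40,-12,30],[0,12,30])]
  print(dz,proj(C,P).ravel())
S=cam("scene"); print(proj(S,[o['tool_pos']+[0,0,-22],o['tool_pos']+[0,0,0]]))
cv2.imwrite("pics/s3.png",cv2.resize(imaging.capture("scene")[190:270,250:350],None,fx=8,fy=8,interpolation=cv2.INTER_CUBIC)[:600])
```

```text
[ 378.3 -350.8  199.3] [ 458.6 -338.6   27.9] [-0.8  0.6  1.6 -0.   0.9 -2.5]
0 [349.1  66.2 290.5  66.2 348.6  86.4 343.8 175.2 295.4 175.2 342.2 248.8]
10 [347.2  67.6 292.2  67.6 346.8  86.6 342.5 170.7 296.6 170.7 341.  241. ]
20 [345.5  68.9 293.8  68.9 345.2  86.8 341.3 166.7 297.7 166.7 340.  233.9]
30 [344.   70.1 295.2  70.1 343.7  86.9 340.3 163.  298.7 163.  339.1 227.5]
[[295.  235.9]
 [294.6 232.6]]
```

View pics/s3.png

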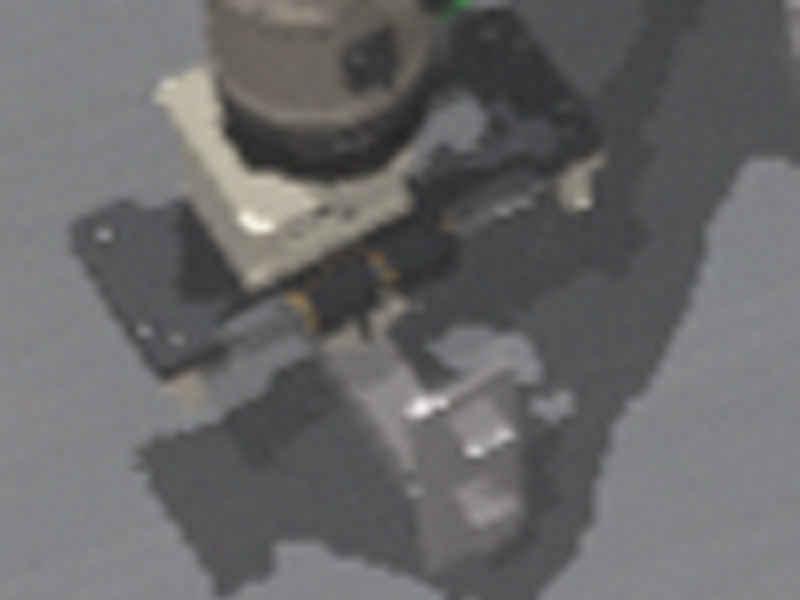

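>>> arm_command(
  plan=[
    {"tx": 0, "ty": 0, "tz": 0, "wx": 0, "wy": 0, "wz": 0, "jaw": 0},
    {"tx": 0, "ty": 0, "tz": 0, "wx": 0, "wy": 0, "wz": 0, "jaw": 0},
    {"tx": 0, "ty": 0, "tz": 0, "wx": 0, "wy": 0, "wz": 0, "jaw": 0},
    {"tx": 0, "ty": 0, "tz": 0, "wx": 0, "wy": 0, "wz": 0, "jaw": 0},
    {"tx": 0, "ty": 0, "tz": 0, "wx": 0, "wy": 0, "wz": 0, "jaw": 0},
    {"tx": 0, "ty": 0, "tz": 0, "wx": 0, "wy": 0, "wz": 0, "jaw": 0},
    {"tx": 0.4, "ty": 0, "tz": 0, "wx": 0, "wy": 0, "wz": 0, "jaw": 0},
    {"tx": 0.4, "ty": 0, "tz": 0, "wx": 0, "wy": 0, "wz": 0, "jaw": 0},
  ],
)

```text
time: 6.45
tool_pos: [458.6, -338.7, 19.7]
tcp_rot: [-2.708, 1.571, -0.987]
contact_force: [0.6, -0.5, -0.2]
grip_width: 46.3
```

Run:
```python
from h import *
o=readout.get_obs();print(o['tool_pos'],o['contact_force'],o['grip_width'])
cv2.imwrite("pics/w4.png",imaging.capture("wrist"))
cv2.imwrite("pics/s4.png",cv2.resize(imaging.capture("scene")[190:265,250:350],None,fx=8,fy=8,interpolation=cv2.INTER_CUBIC)[:600])
```

```text
[ 458.57603583 -338.65794722   19.66809124] [ 0.61145889 -0.52035444 -0.21977176] 46.31939538995422
```

View pics/w4.png

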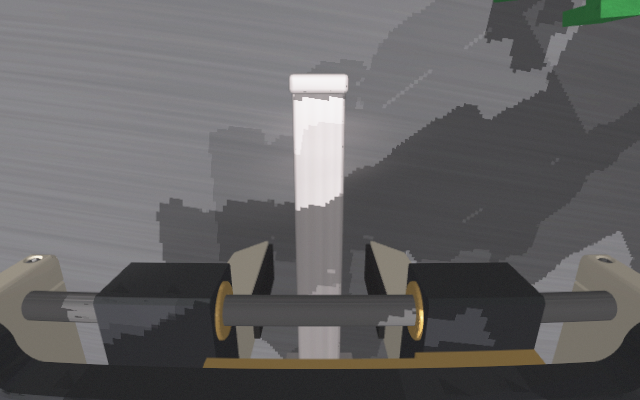

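View pics/s4.png

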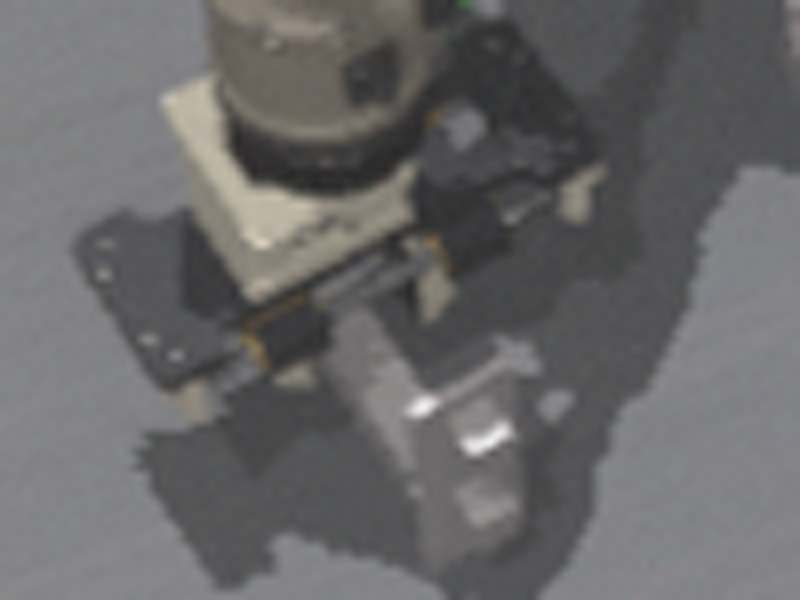

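>>> arm_command(
  plan=[
    {"tx": 0.5, "ty": 0, "tz": 0, "wx": 0, "wy": 0, "wz": 0, "jaw": 0},
    {"tx": 0.5, "ty": 0, "tz": 0, "wx": 0, "wy": 0, "wz": 0, "jaw": 0},
    {"tx": 0.3, "ty": 0, "tz": 0, "wx": 0, "wy": 0, "wz": 0, "jaw": 0},
  ],
)

```text
time: 6.85
tool_pos: [458.3, -338.4, 6.2]
tcp_rot: [0.721, 1.57, 2.442]
contact_force: [-0.2, 0.2, 0.6]
grip_width: 45.8
```

>>> arm_command(
  plan=[
    {"tx": 0.3, "ty": 0, "tz": 0, "wx": 0, "wy": 0, "wz": 0, "jaw": 0},
    {"tx": 0.3, "ty": 0, "tz": 0, "wx": 0, "wy": 0, "wz": 0, "jaw": 0},
  ],
)

```text
time: 7.05
tool_pos: [458.6, -338.7, 0.7]
tcp_rot: [3.02, 1.571, -1.542]
contact_force: [0.1, -0.5, -0.4]
grip_width: 45.7
```

Run:
```python
from h import *
o=readout.get_obs();print(o['tool_pos'],o['contact_force'],o['grip_width'])
cv2.imwrite("pics/w5.png",imaging.capture("wrist"))
cv2.imwrite("pics/s5.png",cv2.resize(imaging.capture("scene")[190:265,250:350],None,fx=8,fy=8,interpolation=cv2.INTER_CUBIC)[:600])
```

```text
[ 458.58023143 -338.67803375    0.65640641] [ 0.10408164 -0.49058977 -0.40119491] 45.6515074353075
```

View pics/s5.png

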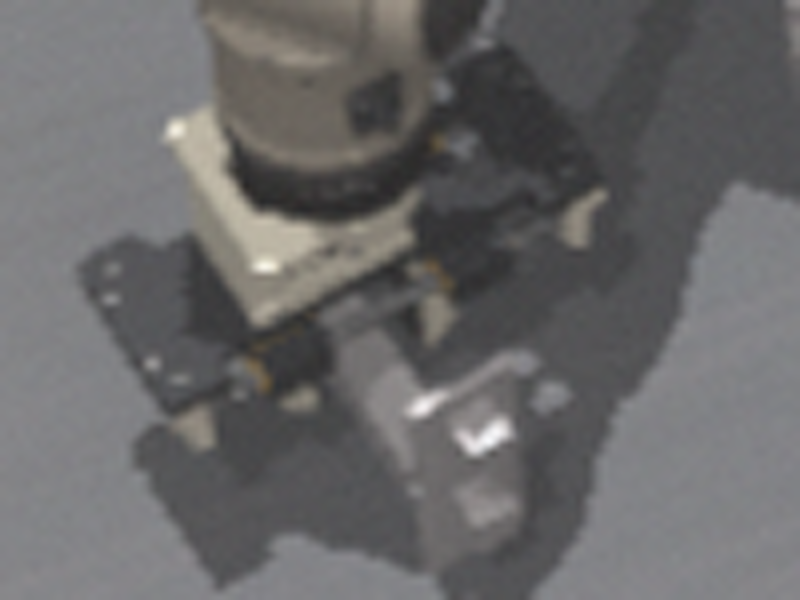

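>>> arm_command(
  plan=[
    {"tx": 0, "ty": 0, "tz": 0, "wx": 0, "wy": 0, "wz": 0, "jaw": -1},
    {"tx": 0, "ty": 0, "tz": 0, "wx": 0, "wy": 0, "wz": 0, "jaw": -1},
    {"tx": 0, "ty": 0, "tz": 0, "wx": 0, "wy": 0, "wz": 0, "jaw": -1},
    {"tx": 0, "ty": 0, "tz": 0, "wx": 0, "wy": 0, "wz": 0, "jaw": -1},
    {"tx": 0, "ty": 0, "tz": 0, "wx": 0, "wy": 0, "wz": 0, "jaw": -1},
    {"tx": 0, "ty": 0, "tz": 0, "wx": 0, "wy": 0, "wz": 0, "jaw": -1},
  ],
)

```text
time: 7.75
tool_pos: [458.7, -338.7, 1.1]
tcp_rot: [-2.641, 1.57, -0.92]
contact_force: [-0.4, -0.5, 1.4]
grip_width: 23.9
```

>>> arm_command(
  plan=[
    {"tx": -0.5, "ty": 0, "tz": 0, "wx": 0, "wy": 0, "wz": 0, "jaw": -1},
    {"tx": -1.5, "ty": 0, "tz": 0, "wx": 0, "wy": 0, "wz": 0, "jaw": -1},
    {"tx": -3, "ty": 0, "tz": 0, "wx": 0, "wy": 0, "wz": 0, "jaw": -1},
    {"tx": -4, "ty": 0, "tz": 0, "wx": 0, "wy": 0, "wz": 0, "jaw": -1},
    {"tx": -4, "ty": 0, "tz": 0, "wx": 0, "wy": 0, "wz": 0, "jaw": -1},
    {"tx": -3, "ty": 0, "tz": 0, "wx": 0, "wy": 0, "wz": 0, "jaw": -1},
    {"tx": -1, "ty": 0, "tz": 0, "wx": 0, "wy": 0, "wz": 0, "jaw": -1},
    {"tx": 0, "ty": 0, "tz": 0, "wx": 0, "wy": 0, "wz": 0, "jaw": -1},
  ],
)

```text
time: 8.55
tool_pos: [458.8, -338.8, 171.7]
tcp_rot: [-2.516, 1.569, -0.796]
contact_force: [0.1, 0.3, -3.4]
grip_width: 23.5
```

Run:
```python
from h import *
import d
R=Ro.from_euler('z',.222).as_matrix();p=R@[-140,0,0]+[646,58.6,0];print(p)
d.rel(p[0],p[1],168,.222+np.pi)
o=readout.get_obs();Rb=Ro.from_euler('z',.15).as_matrix();b=o['tool_pos']
P=[Rb@np.array(v,float)+b for v in([90,22,130],[90,-22,130],[90,22,0],[90,-22,0],[-90,12,47],[-90,-12,47],[108,9,118],[108,-9,118],[-90,-12,0])]
S=cam("scene");im=imaging.capture("scene")
x,y=200,120
a=cv2.resize(im[y:y+150,x:x+200],None,fx=4,fy=4,interpolation=cv2.INTER_CUBIC)
for u in proj(S,P): cv2.circle(a,tuple(int(round(k)) for k in ((u-[x,y])*4+1.5)),2,(0,0,255),-1)
cv2.imwrite("pics/s6.png",a);cv2.imwrite("pics/w6.png",imaging.capture("wrist"))
```

```text
[509.436  27.775   0.   ]
t 8.55 pos [ 458.799 -338.839  171.717] F [ 0.138  0.289 -3.424] w 23.54604304077869 q [-0.77   0.458  1.462 -0.     1.22  -2.491]
shift cm [  0.326 -10.491  35.492] turn [-0.072 -0.002  0.001] th -2.9914190406173495
```

View pics/s6.png

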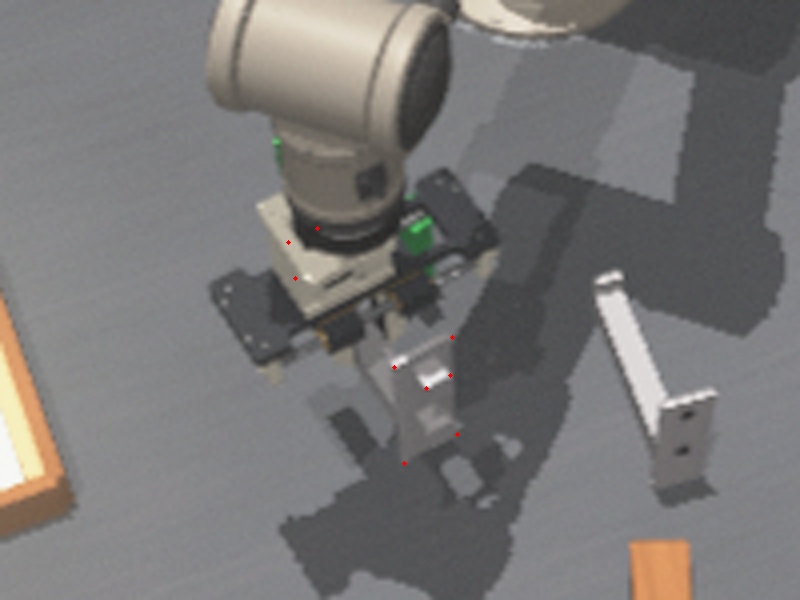

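View pics/w6.png

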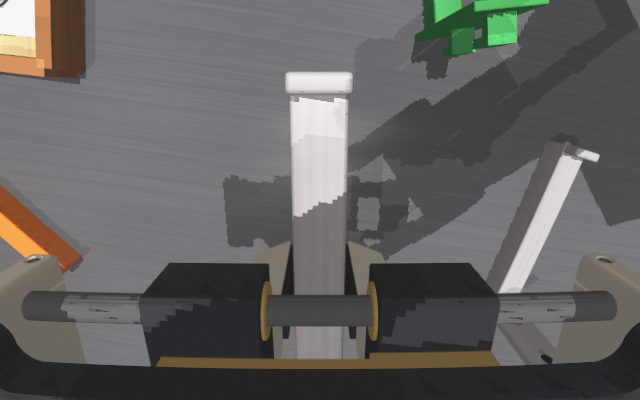

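>>> arm_command(
  plan=[
    {"tx": 0, "ty": -0.5, "tz": 1.5, "wx": 0, "wy": 0, "wz": 0, "jaw": -1},
    {"tx": 0, "ty": -0.9, "tz": 3, "wx": 0, "wy": 0, "wz": 0, "jaw": -1},
    {"tx": 0, "ty": -1.1, "tz": 4, "wx": 0, "wy": 0, "wz": 0, "jaw": -1},
    {"tx": 0, "ty": -1.2, "tz": 4, "wx": 0, "wy": 0, "wz": 0, "jaw": -1},
    {"tx": 0, "ty": -1.2, "tz": 4, "wx": 0, "wy": 0, "wz": 0, "jaw": -1},
    {"tx": 0, "ty": -1.2, "tz": 4, "wx": 0, "wy": 0, "wz": 0, "jaw": -1},
    {"tx": 0, "ty": -1.2, "tz": 4, "wx": 0, "wy": 0, "wz": 0, "jaw": -1},
    {"tx": 0, "ty": -1.2, "tz": 4, "wx": 0, "wy": 0, "wz": 0, "jaw": -1},
    {"tx": 0, "ty": -1.1, "tz": 4, "wx": 0, "wy": 0, "wz": 0, "jaw": -1},
    {"tx": 0, "ty": -0.6, "tz": 2, "wx": 0, "wy": 0, "wz": 0, "jaw": -1},
    {"tx": 0, "ty": -0.3, "tz": 1, "wx": -0.04, "wy": 0, "wz": 0, "jaw": -1},
    {"tx": 0, "ty": 0, "tz": 0, "wx": -0.03, "wy": 0, "wz": 0, "jaw": -1},
    {"tx": 2, "ty": 0, "tz": 0, "wx": 0, "wy": 0, "wz": 0, "jaw": -1},
    {"tx": 2, "ty": 0, "tz": 0, "wx": 0, "wy": 0, "wz": 0, "jaw": -1},
    {"tx": 2, "ty": 0, "tz": 0, "wx": 0, "wy": 0, "wz": 0, "jaw": -1},
    {"tx": 1, "ty": 0, "tz": 0, "wx": 0, "wy": 0, "wz": 0, "jaw": -1},
    {"tx": 0, "ty": 0, "tz": 0, "wx": 0, "wy": 0, "wz": 0, "jaw": -1},
  ],
)

```text
time: 10.35
tool_pos: [508.1, 27.2, 99.4]
tcp_rot: [1.326, 1.567, 3.117]
contact_force: [0.6, -0.5, -3.0]
grip_width: 23.9
```

```bash
cat > look.py <<'E'
from h import *
import d,sys
k=sys.argv[1];X=float(sys.argv[2]);Z=float(sys.argv[3])
R=Ro.from_euler('z',.222).as_matrix();p=R@[X,0,0]+[646,58.6,0]
d.rel(p[0],p[1],Z+.7,.222+np.pi)
o=readout.get_obs();Rt=Ro.from_euler('xyz',o['tcp_rot']).as_matrix();th=np.arctan2(-Rt[1,1],-Rt[0,1])
print("bracket in rack",R.T@(o['tool_pos']-[646,58.6,.7]))
Rb=Ro.from_euler('z',th).as_matrix();b=o['tool_pos']-[0,0,.7]
P=[Rb@np.array(v,float)+b for v in([90,22,130],[90,-22,130],[90,22,0],[90,-22,0],[-90,12,47],[-90,-12,47],[108,9,118],[108,-9,118],[-90,-12,0])]
for n,(x,y,w,h) in(("scene",(370,120,200,150)),("top",(120,110,180,110))):
    im=imaging.capture(n);a=cv2.resize(im[y:y+h,x:x+w],None,fx=4,fy=4,interpolation=cv2.INTER_CUBIC)
    for u in proj(cam(n),P): cv2.circle(a,tuple(int(round(q)) for q in ((u-[x,y])*4+1.5)),1,(0,0,255),-1)
    cv2.imwrite(f"pics/{n}{k}.png",a)
cv2.imwrite(f"pics/w{k}.png",imaging.capture("wrist"))
E
python3 look.py 7 -140 94
```

```text
t 10.35 pos [508.131  27.215  99.426] F [ 0.602 -0.517 -3.013] w 23.928307824727856 q [-0.097  0.438  1.723 -0.     0.984 -1.887]
shift cm [ 0.472 -0.141  0.026] turn [-0.002  0.001 -0.003] th -2.9219810961418418
bracket in rack [-141.395   -0.259   98.726]
```

View pics/scene7.png

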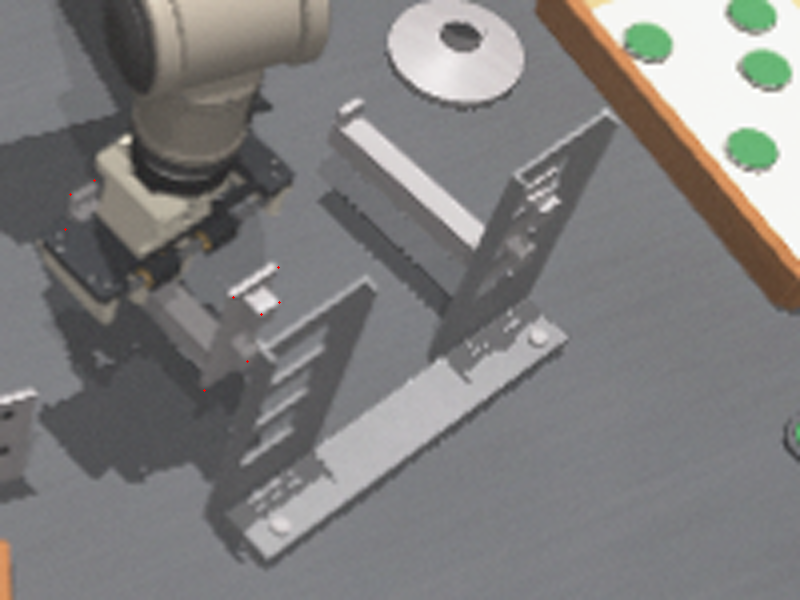

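View pics/top7.png

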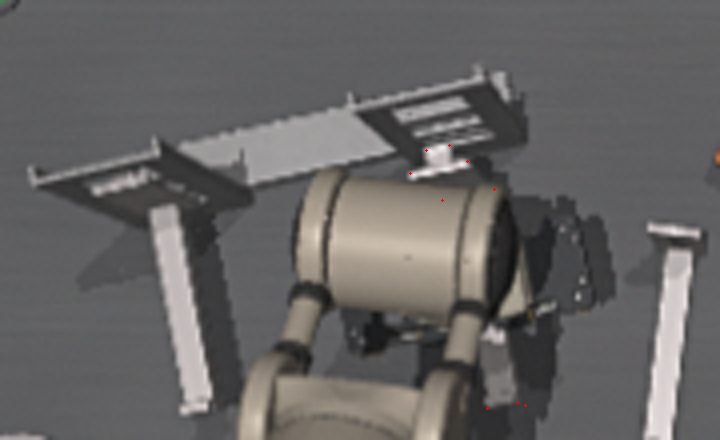

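View pics/w7.png

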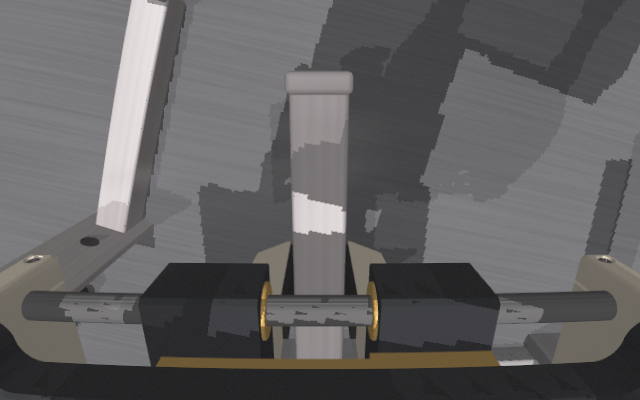

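>>> arm_command(
  plan=[
    {"tx": 0.45, "ty": -0.4, "tz": 0, "wx": 0, "wy": 0, "wz": 0, "jaw": -1},
    {"tx": 0, "ty": -0.8, "tz": 0, "wx": 0, "wy": 0, "wz": 0, "jaw": -1},
    {"tx": 0, "ty": -0.8, "tz": 0, "wx": 0, "wy": 0, "wz": 0, "jaw": -1},
    {"tx": 0, "ty": -0.8, "tz": 0, "wx": 0, "wy": 0, "wz": 0, "jaw": -1},
    {"tx": 0, "ty": -0.6, "tz": 0, "wx": 0, "wy": 0, "wz": 0, "jaw": -1},
    {"tx": 0, "ty": -0.4, "tz": 0, "wx": 0, "wy": 0, "wz": 0, "jaw": -1},
    {"tx": 0, "ty": -0.2, "tz": 0, "wx": 0, "wy": 0, "wz": 0, "jaw": -1},
  ],
)

```text
time: 11.2
tool_pos: [548.7, 37.0, 96.3]
tcp_rot: [2.396, 1.571, -2.096]
contact_force: [-0.9, 0.4, -2.8]
grip_width: 24.0
```

```bash
python3 look.py 8 -92 94
```

```text
t 11.2 pos [548.675  36.962  96.267] F [-0.929  0.398 -2.839] w 24.008860558022217 q [-0.072  0.505  1.614 -0.     1.022 -1.863]
shift cm [ 0.157 -0.77  -0.031] turn [-0.002 -0.    -0.   ] th -2.92115299513469
bracket in rack [-99.701   0.322  95.567]
```

View pics/scene8.png

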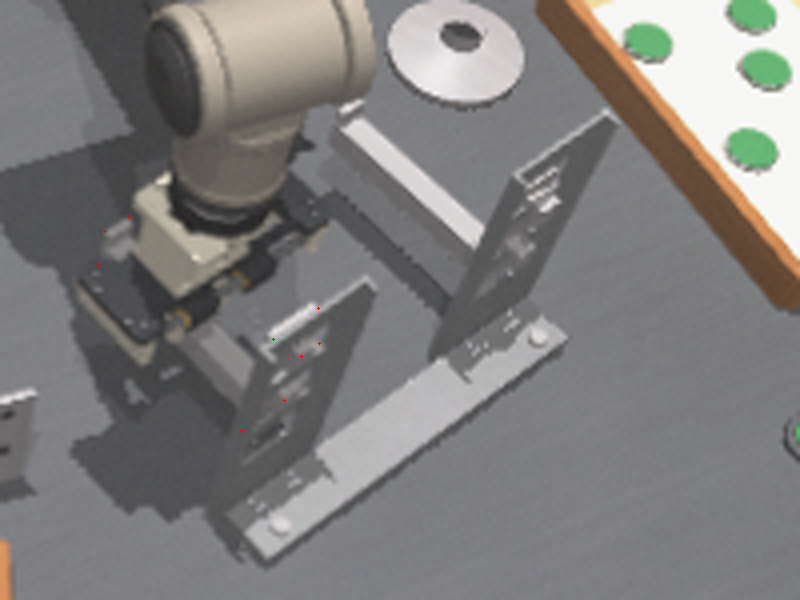

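View pics/top8.png

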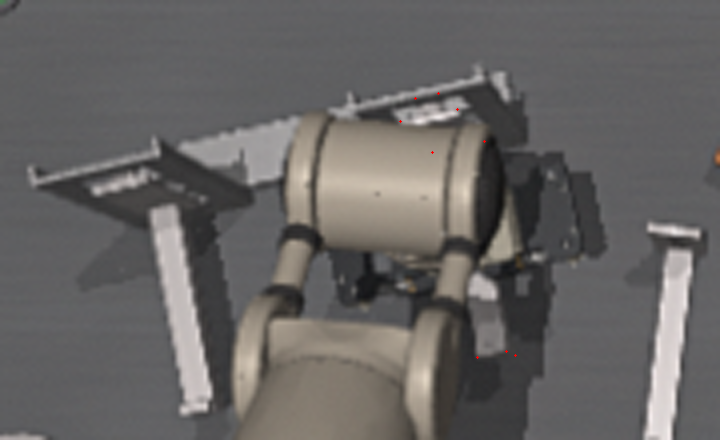

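>>> arm_command(
  plan=[
    {"tx": 0.1, "ty": -0.3, "tz": 0, "wx": 0, "wy": 0, "wz": 0, "jaw": -1},
    {"tx": 0, "ty": -0.2, "tz": 0, "wx": 0, "wy": 0, "wz": 0, "jaw": -1},
    {"tx": 0, "ty": -0.2, "tz": 0, "wx": 0, "wy": 0, "wz": 0, "jaw": -1},
    {"tx": 0, "ty": 0, "tz": 0, "wx": 0, "wy": 0, "wz": 0, "jaw": -1},
  ],
)

```text
time: 11.75
tool_pos: [555.4, 38.4, 95.4]
tcp_rot: [-1.963, 1.57, -0.172]
contact_force: [0.1, -0.7, -3.5]
grip_width: 23.6
```

```bash
python3 look.py 9 -92 94
```

```text
t 11.75 pos [555.427  38.391  95.442] F [ 0.055 -0.717 -3.521] w 23.615426600811777 q [-0.069  0.517  1.596 -0.     1.028 -1.86 ]
shift cm [ 0.074 -0.08  -0.023] turn [-0.002 -0.     0.   ] th -2.921370565128167
bracket in rack [-92.8     0.23   94.742]
```

View pics/scene9.png

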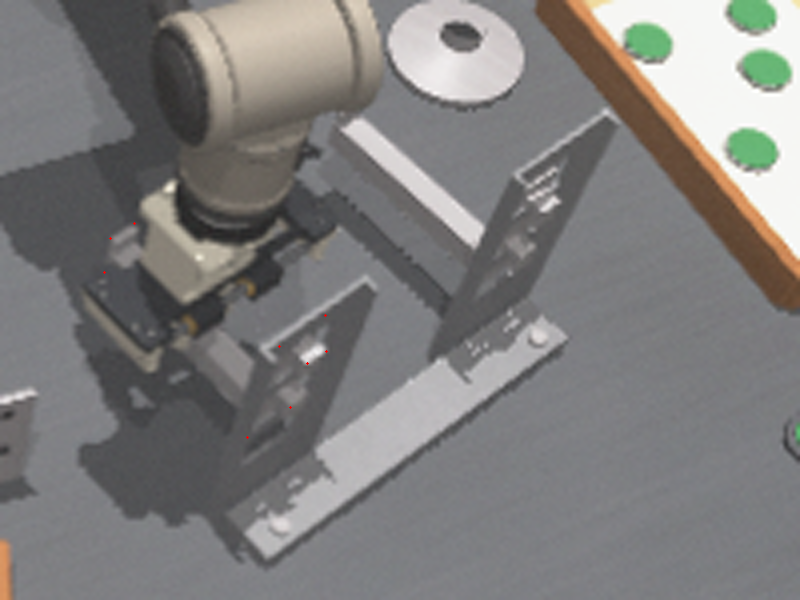

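>>> arm_command(
  plan=[
    {"tx": 0.3, "ty": -0.1, "tz": 0, "wx": 0, "wy": 0, "wz": 0, "jaw": -1},
    {"tx": 0.4, "ty": 0, "tz": 0, "wx": 0, "wy": 0, "wz": 0, "jaw": -1},
    {"tx": 0.4, "ty": 0, "tz": 0, "wx": 0, "wy": 0, "wz": 0, "jaw": -1},
    {"tx": 0.3, "ty": 0, "tz": 0, "wx": 0, "wy": 0, "wz": 0, "jaw": -1},
    {"tx": 0.2, "ty": 0, "tz": 0, "wx": 0, "wy": 0, "wz": 0, "jaw": -1},
  ],
)

```text
time: 12.4
tool_pos: [555.9, 38.6, 78.9]
tcp_rot: [1.44, 1.57, -3.052]
contact_force: [0.2, 0.8, -3.7]
grip_width: 23.7
```

```bash
python3 look.py 10 -92 70
```

```text
t 12.4 pos [555.889  38.551  78.894] F [ 0.181  0.751 -3.656] w 23.725437058630572 q [-0.068  0.539  1.611 -0.     0.993 -1.859]
shift cm [ 0.819 -0.032 -0.028] turn [-0.002  0.    -0.001] th -2.921440474441412
bracket in rack [-92.314   0.284  78.194]
```

>>> arm_command(
  plan=[
    {"tx": 0.3, "ty": 0, "tz": 0, "wx": 0, "wy": 0, "wz": 0, "jaw": -1},
    {"tx": 0.2, "ty": 0, "tz": 0, "wx": 0, "wy": 0, "wz": 0, "jaw": -1},
    {"tx": 0.1, "ty": 0, "tz": 0, "wx": 0, "wy": 0, "wz": 0, "jaw": -1},
  ],
)

```text
time: 12.85
tool_pos: [555.9, 38.6, 73.1]
tcp_rot: [1.556, 1.57, -2.937]
contact_force: [0.2, -0.5, -3.6]
grip_width: 23.7
```

>>> arm_command(
  plan=[
    {"tx": 0.1, "ty": 0, "tz": 0, "wx": 0, "wy": 0, "wz": 0, "jaw": -1},
    {"tx": 0.1, "ty": 0, "tz": 0, "wx": 0, "wy": 0, "wz": 0, "jaw": -1},
  ],
)

```text
time: 13.05
tool_pos: [556.1, 38.6, 71.3]
tcp_rot: [-2.801, 1.571, -1.01]
contact_force: [-0.4, 0.3, -3.7]
grip_width: 24.0
```

>>> arm_command(
  plan=[
    {"tx": 0.1, "ty": 0, "tz": 0, "wx": 0, "wy": 0, "wz": 0, "jaw": -1},
    {"tx": 0.1, "ty": 0, "tz": 0, "wx": 0, "wy": 0, "wz": 0, "jaw": -1},
    {"tx": 0, "ty": 0, "tz": 0, "wx": 0, "wy": 0, "wz": 0, "jaw": -1},
  ],
)

```text
time: 13.35
tool_pos: [556.6, 38.6, 69.8]
tcp_rot: [-1.86, 1.569, -0.069]
contact_force: [1.1, 0.2, -1.0]
grip_width: 23.8
```

```bash
python3 look.py 11 -92 70
```

```text
t 13.35 pos [556.63   38.561  69.775] F [ 1.141  0.223 -0.973] w 23.79839344963992 q [-0.068  0.551  1.619 -0.     0.97  -1.859]
shift cm [-0.093  0.041 -0.013] turn [-0.002 -0.     0.001] th -2.9213969532778
bracket in rack [-91.589   0.13   69.075]
```

View pics/scene11.png

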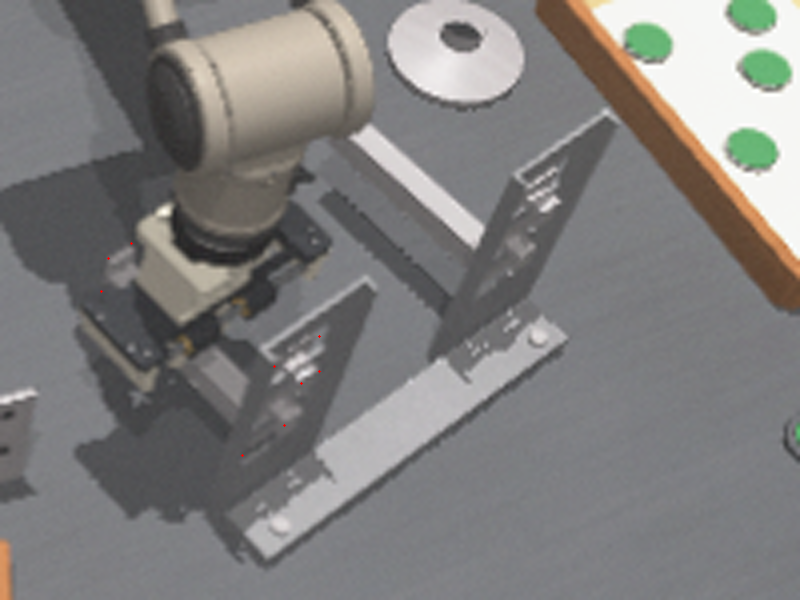

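>>> arm_command(
  plan=[
    {"tx": 0.1, "ty": 0, "tz": 0, "wx": 0, "wy": 0, "wz": 0, "jaw": -1},
    {"tx": 0.1, "ty": 0, "tz": 0, "wx": 0, "wy": 0, "wz": 0, "jaw": -1},
    {"tx": 0, "ty": 0, "tz": 0, "wx": 0, "wy": 0, "wz": 0, "jaw": -1},
  ],
)

```text
time: 13.8
tool_pos: [556.5, 38.5, 67.5]
tcp_rot: [-1.892, 1.57, -0.101]
contact_force: [1.7, 1.1, 0.4]
grip_width: 23.5
```

>>> arm_command(
  plan=[
    {"tx": 0.1, "ty": 0, "tz": 0, "wx": 0, "wy": 0, "wz": 0, "jaw": -1},
    {"tx": 0.1, "ty": 0, "tz": 0, "wx": 0, "wy": 0, "wz": 0, "jaw": -1},
    {"tx": 0, "ty": 0, "tz": 0, "wx": 0, "wy": 0, "wz": 0, "jaw": -1},
  ],
)

```text
time: 14.1
tool_pos: [556.0, 38.5, 65.2]
tcp_rot: [1.526, 1.57, -2.967]
contact_force: [2.4, 0.1, 0.0]
grip_width: 24.0
```

```bash
python3 look.py 12 -92 70
```

```text
t 14.1 pos [555.951  38.497  65.157] F [2.389 0.141 0.006] w 23.963562658460155 q [-0.068  0.557  1.624 -0.     0.961 -1.859]
shift cm [-0.554 -0.026 -0.022] turn [-0.002  0.    -0.   ] th -2.9215253560428303
bracket in rack [-92.266   0.217  64.457]
```

View pics/scene12.png

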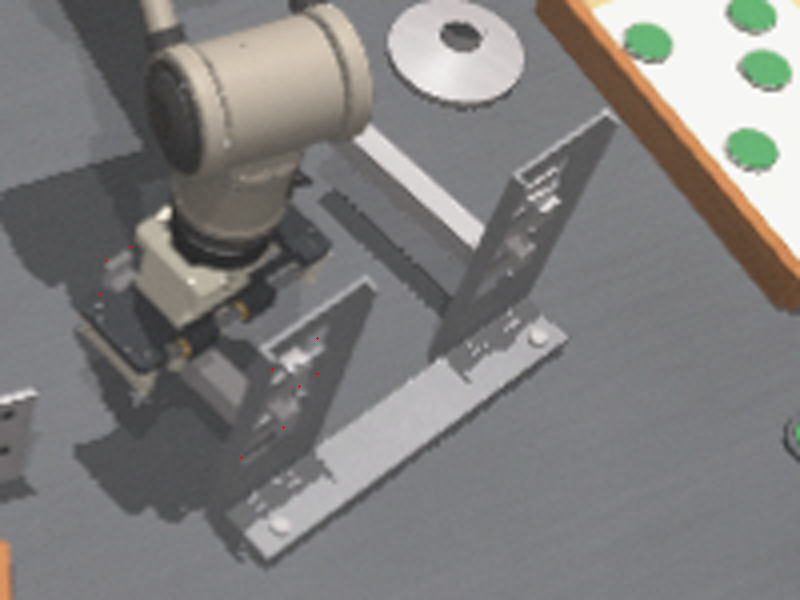

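View pics/w12.png

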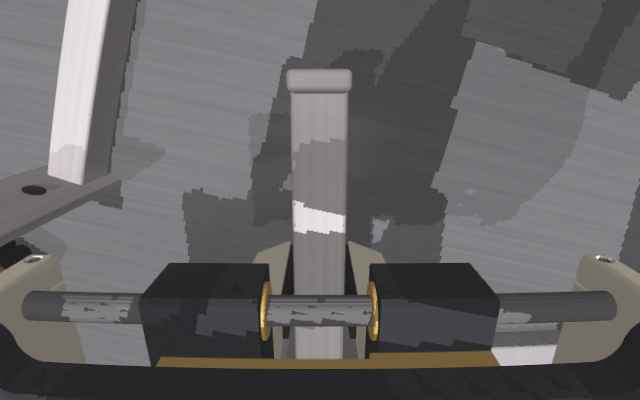

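>>> arm_command(
  plan=[
    {"tx": 0, "ty": 0, "tz": 0, "wx": 0, "wy": 0, "wz": 0, "jaw": 0.2},
    {"tx": 0, "ty": 0, "tz": 0, "wx": 0, "wy": 0, "wz": 0, "jaw": 0.2},
    {"tx": 0, "ty": 0, "tz": 0, "wx": 0, "wy": 0, "wz": 0, "jaw": 0.2},
    {"tx": 0, "ty": 0, "tz": 0, "wx": 0, "wy": 0, "wz": 0, "jaw": 0.2},
    {"tx": 0, "ty": 0, "tz": 0, "wx": 0, "wy": 0, "wz": 0, "jaw": 0.2},
    {"tx": 0, "ty": 0, "tz": 0, "wx": 0, "wy": 0, "wz": 0, "jaw": 0.2},
  ],
)

```text
time: 14.85
tool_pos: [556.1, 38.5, 65.4]
tcp_rot: [2.016, 1.571, -2.476]
contact_force: [-0.7, -0.1, -0.7]
grip_width: 55.0
```

```bash
python3 look.py 13 -92 70
```

```text
t 14.85 pos [556.065  38.545  65.395] F [-0.722 -0.105 -0.718] w 54.99460183162718 q [-0.068  0.557  1.623 -0.     0.962 -1.859]
shift cm [-0.53  -0.014 -0.024] turn [-0.002 -0.    -0.   ] th -2.9214001768529534
bracket in rack [-92.143   0.239  64.695]
```

View pics/scene13.png

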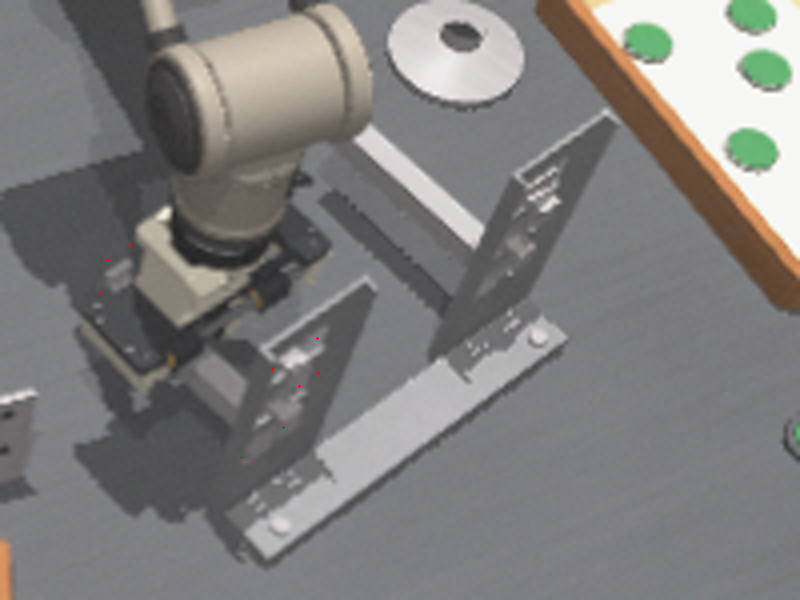

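View pics/w13.png

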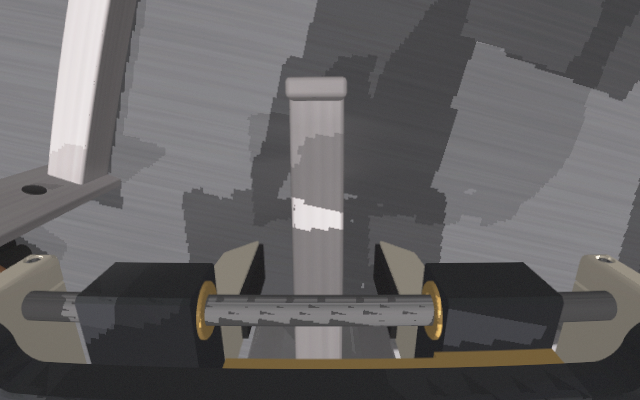

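>>> arm_command(
  plan=[
    {"tx": -0.5, "ty": 0, "tz": 0, "wx": 0, "wy": 0, "wz": 0, "jaw": 0.2},
    {"tx": -1.5, "ty": 0, "tz": 0, "wx": 0, "wy": 0, "wz": 0, "jaw": 0.2},
    {"tx": -2, "ty": 0, "tz": 0, "wx": 0, "wy": 0, "wz": 0, "jaw": 0.2},
    {"tx": -3, "ty": 0, "tz": 0, "wx": 0, "wy": 0, "wz": 0, "jaw": 0.2},
    {"tx": -3, "ty": 0, "tz": 0, "wx": 0, "wy": 0, "wz": 0, "jaw": 0.2},
    {"tx": -3, "ty": 0, "tz": 0, "wx": 0, "wy": 0, "wz": 0, "jaw": 0.2},
    {"tx": -3, "ty": 2, "tz": 0, "wx": 0, "wy": 0, "wz": 0, "jaw": 0.2},
    {"tx": -3, "ty": 4, "tz": 0, "wx": 0, "wy": 0, "wz": 0, "jaw": 0.2},
    {"tx": 0, "ty": 4, "tz": 0, "wx": 0, "wy": 0, "wz": 0, "jaw": 0.2},
    {"tx": 0, "ty": 3, "tz": 0, "wx": 0, "wy": 0, "wz": 0, "jaw": 0.2},
    {"tx": 0, "ty": 2, "tz": 0, "wx": 0, "wy": 0, "wz": 0, "jaw": 0.2},
    {"tx": 0, "ty": 0, "tz": 0, "wx": 0, "wy": 0, "wz": 0, "jaw": 0.2},
    {"tx": 0, "ty": 0, "tz": 0, "wx": 0, "wy": 0, "wz": 0, "jaw": 0.2},
  ],
)

```text
time: 16.3
tool_pos: [410.3, 5.8, 256.1]
tcp_rot: [-1.915, 1.569, -0.125]
contact_force: [0.1, 0.0, -0.1]
grip_width: 54.9
```

```bash
python3 look.py 14 -92 70
python3 - <<'E'
from h import *
np.set_printoptions(suppress=True,precision=1)
im=imaging.capture("scene");S=cam("scene");T=cam("top")
R=Ro.from_euler('z',.222).as_matrix()
x,y=370,120;a=cv2.resize(im[y:y+150,x:x+200],None,fx=4,fy=4,interpolation=cv2.INTER_CUBIC)
for deg,c in((0,(0,0,255)),(5,(255,0,0))):
  D=Ro.from_euler('y',-np.radians(deg)).as_matrix()
  for v in([-90,12,47],[-90,-12,47],[-82,-12,30],[108,9,118],[108,-9,118],[-90,-12,0]):
    h=np.array([90,0,110.]);q=D@(np.array(v,float)-h)+[0,0,180]
    u=proj(S,[R@q+[646,58.6,0]])[0];cv2.circle(a,tuple(int(round(k)) for k in((u-[x,y])*4+1.5)),1,c,-1)
cv2.imwrite("pics/fin.png",a)
E
```

```text
t 16.3 pos [410.291   5.753 256.092] F [ 0.087  0.027 -0.107] w 54.91241218319491 q [-0.173  0.091  1.729  0.     1.319 -1.964]
shift cm [ 18.567 -14.922   0.011] turn [-0.002 -0.001  0.002] th -2.9218593841518246
bracket in rack [-241.56     0.348  255.392]
```

View pics/fin.png

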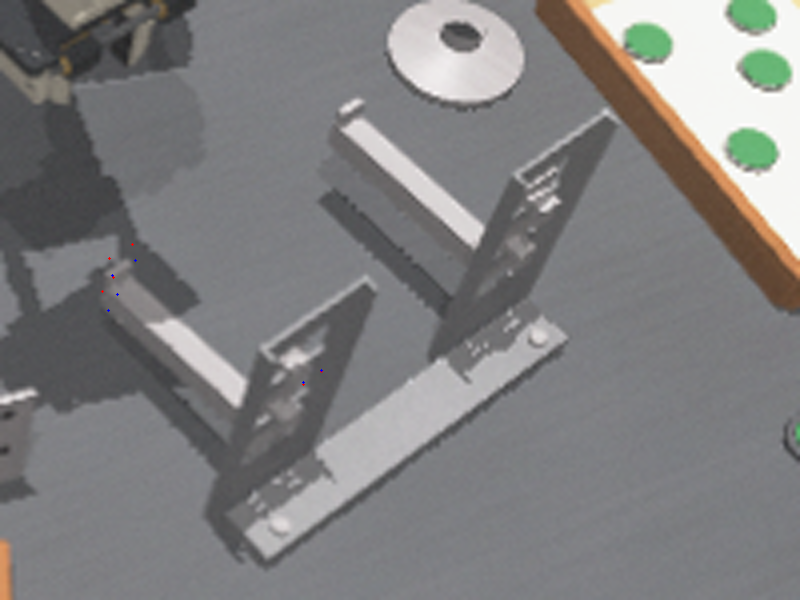

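View pics/top14.png

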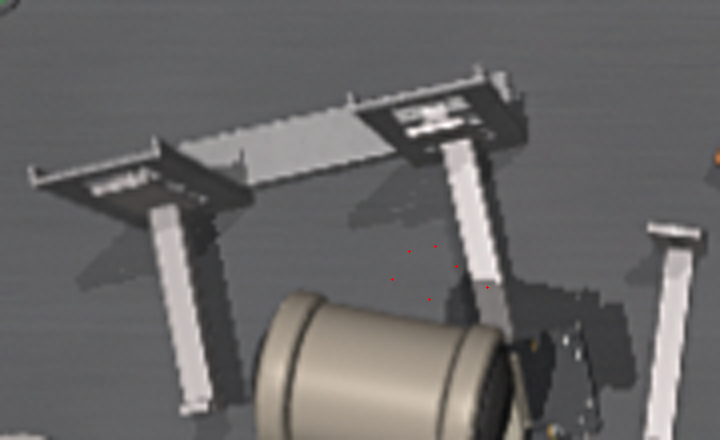

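Run:
```python
from h import *
im=imaging.capture("scene")
a=cv2.resize(im[195:255,420:475],None,fx=10,fy=10,interpolation=cv2.INTER_CUBIC)
b=cv2.resize(im[142:212,475:530],None,fx=8.5,fy=8.5,interpolation=cv2.INTER_CUBIC)
cv2.imwrite("pics/z1.png",a[:600]);cv2.imwrite("pics/z2.png",b[:600])
cv2.imwrite("pics/z3.png",cv2.resize(im[175:255,390:470],None,fx=7,fy=7,interpolation=cv2.INTER_CUBIC))
t=imaging.capture("top");cv2.imwrite("pics/z4.png",cv2.resize(t[120:160,205:265],None,fx=12,fy=12,interpolation=cv2.INTER_CUBIC))
```

```text
(no output)
```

View pics/z1.png

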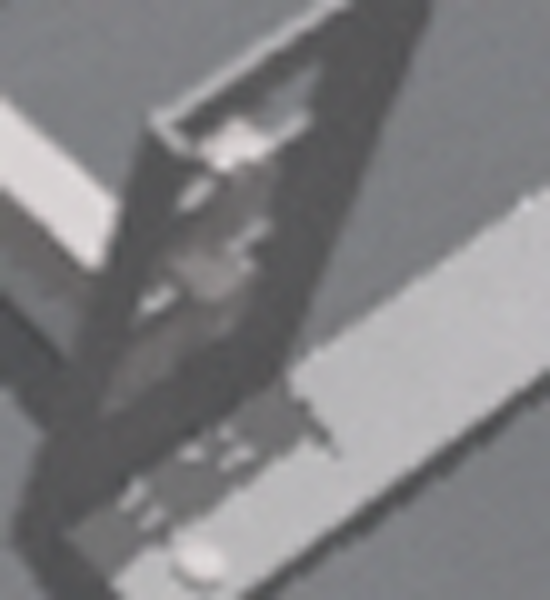

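View pics/z2.png

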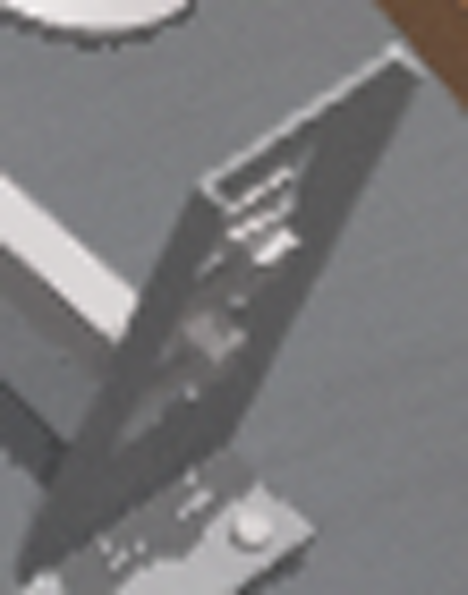

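View pics/z4.png

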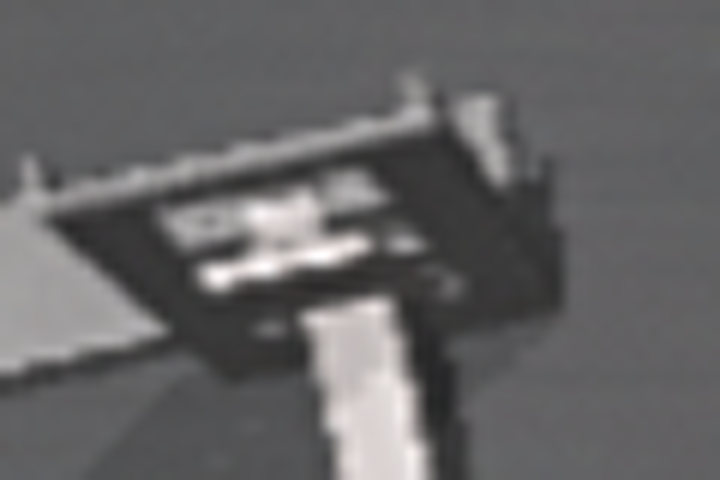

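Run:
```python
from h import *
np.set_printoptions(suppress=True,precision=1)
S=cam("scene");T=cam("top")
R=Ro.from_euler('z',.222).as_matrix()
vs=[[-90,12,47],[-90,-12,47],[-82,-12,30],[108,9,118],[108,-9,118],[90,22,130],[90,-22,130],[108,9,58],[108,-9,58],[84,-12,30],[84,12,30]]
def pts(x0,z0,deg):
  D=Ro.from_euler('y',-np.radians(deg)).as_matrix();h=np.array([90,0,110.])
  return np.array([R@(D@(np.array(v,float)-h)+[x0,0,z0])+[646,58.6,0] for v in vs])
for k,(n,C,(x,y,w,h)) in enumerate((("scene",S,(390,175,90,75)),("top",T,(205,120,75,60)))):
  im=imaging.capture(n)
  for tag,(x0,z0,dg),c in(("a",(-8,180,4.5),(0,0,255)),("b",(-8,194,4.5),(255,0,0))):
    a=cv2.resize(im[y:y+h,x:x+w],None,fx=8,fy=8,interpolation=cv2.INTER_CUBIC)
    for u in proj(C,pts(x0,z0,dg)): cv2.circle(a,tuple(int(round(q)) for q in((u-[x,y])*8+3.5)),3,c,-1)
    cv2.imwrite(f"pics/f_{n}_{tag}.png",a)
```

```text
(no output)
```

View pics/f_scene_a.png

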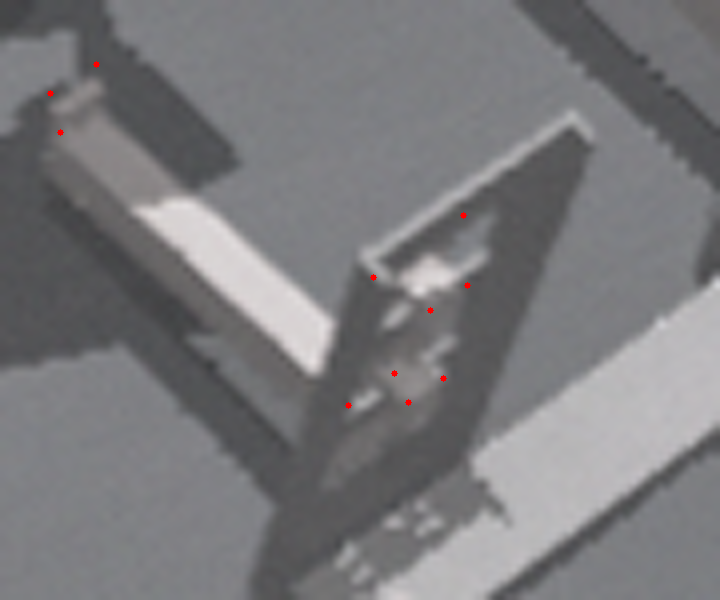

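View pics/f_top_a.png

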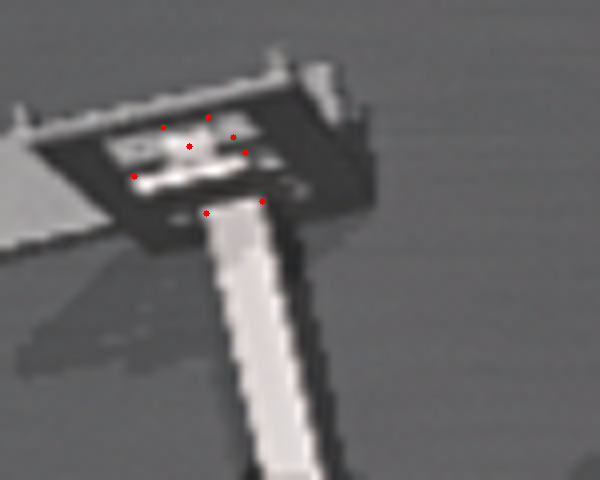

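View pics/f_scene_b.png

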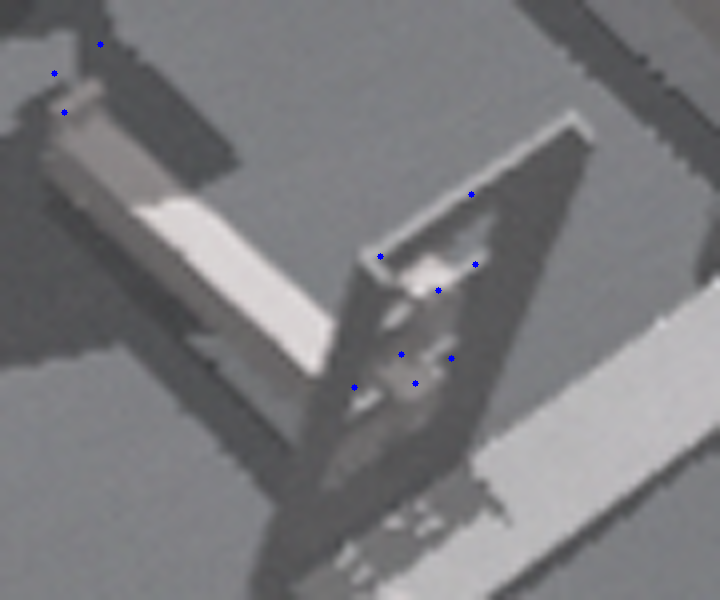

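>>> arm_command(
  plan=[
    {"tx": -2, "ty": 0, "tz": 0, "wx": 0.149, "wy": 0, "wz": 0, "jaw": 0.2},
    {"tx": -3, "ty": 0, "tz": 0, "wx": 0.149, "wy": 0, "wz": 0, "jaw": 0.2},
    {"tx": -2, "ty": 0, "tz": 0, "wx": 0.149, "wy": 0, "wz": 0, "jaw": 0.2},
    {"tx": 0, "ty": 0, "tz": 0, "wx": 0.149, "wy": 0, "wz": 0, "jaw": 0.2},
    {"tx": 0, "ty": 0, "tz": 0, "wx": 0.149, "wy": 0, "wz": 0, "jaw": 0.2},
    {"tx": 0, "ty": 0, "tz": 0, "wx": 0.149, "wy": 0, "wz": 0, "jaw": 0.2},
    {"tx": 0, "ty": 0, "tz": 0, "wx": 0.149, "wy": 0, "wz": 0, "jaw": 0.2},
    {"tx": 0, "ty": 0, "tz": 0, "wx": 0.149, "wy": 0, "wz": 0, "jaw": 0.2},
    {"tx": 0, "ty": 0, "tz": 0, "wx": 0.149, "wy": 0, "wz": 0, "jaw": 0.2},
    {"tx": 0, "ty": 0, "tz": 0, "wx": 0.149, "wy": 0, "wz": 0, "jaw": 0.2},
    {"tx": 0, "ty": 0, "tz": 0, "wx": 0.149, "wy": 0, "wz": 0, "jaw": 0.2},
    {"tx": 0, "ty": 0, "tz": 0, "wx": 0.149, "wy": 0, "wz": 0, "jaw": 0.2},
    {"tx": 0, "ty": 0, "tz": 0, "wx": 0.149, "wy": 0, "wz": 0, "jaw": 0.2},
    {"tx": 0, "ty": 0, "tz": 0, "wx": 0.149, "wy": 0, "wz": 0, "jaw": 0.2},
    {"tx": 0, "ty": 0, "tz": 0, "wx": 0.149, "wy": 0, "wz": 0, "jaw": 0.2},
    {"tx": 0, "ty": 0, "tz": 0, "wx": 0.149, "wy": 0, "wz": 0, "jaw": 0.2},
    {"tx": 0, "ty": 0, "tz": 0, "wx": 0.149, "wy": 0, "wz": 0, "jaw": 0.2},
    {"tx": 0, "ty": 0, "tz": 0, "wx": 0.149, "wy": 0, "wz": 0, "jaw": 0.2},
    {"tx": 0, "ty": 0, "tz": 0, "wx": 0.149, "wy": 0, "wz": 0, "jaw": 0.2},
    {"tx": 0, "ty": 0, "tz": 0, "wx": 0.149, "wy": 0, "wz": 0, "jaw": 0.2},
  ],
)

```text
time: 18.7
tool_pos: [409.8, 5.8, 325.3]
tcp_rot: [-1.836, 1.57, -3.031]
contact_force: [0.3, -0.5, -0.7]
grip_width: 54.8
```

>>> arm_command(
  plan=[
    {"tx": 0, "ty": 0, "tz": 0, "wx": 0.149, "wy": 0, "wz": 0, "jaw": 0.2},
    {"tx": 0, "ty": 2, "tz": 0, "wx": 0, "wy": 0, "wz": 0, "jaw": 0.2},
    {"tx": 0, "ty": 4, "tz": 0, "wx": 0, "wy": 0, "wz": 0, "jaw": 0.2},
    {"tx": 0, "ty": 4, "tz": 0, "wx": 0, "wy": 0, "wz": 0, "jaw": 0.2},
    {"tx": 0, "ty": 4, "tz": 0, "wx": 0, "wy": 0, "wz": 0, "jaw": 0.2},
    {"tx": 0, "ty": 4, "tz": 0, "wx": 0, "wy": 0, "wz": 0, "jaw": 0.2},
    {"tx": 0, "ty": 3, "tz": 0, "wx": 0, "wy": 0, "wz": 0, "jaw": 0.2},
    {"tx": 0, "ty": 1, "tz": 0, "wx": 0, "wy": 0, "wz": 0, "jaw": 0.2},
    {"tx": 0, "ty": 0, "tz": 0, "wx": 0, "wy": 0, "wz": 0, "jaw": 0.2},
    {"tx": 0, "ty": 0, "tz": 0, "wx": 0, "wy": 0, "wz": 0, "jaw": 0.2},
  ],
)

```text
time: 19.7
tool_pos: [623.5, 56.6, 324.9]
tcp_rot: [-1.693, 1.57, -3.031]
contact_force: [-0.5, -0.8, 0.8]
grip_width: 55.4
```

Run:
```python
from h import *
np.set_printoptions(suppress=True,precision=1)
o=readout.get_obs();C=cam("wrist");print(o['time'],o['tool_pos'],C[3])
np.savez("cw.npz",K=C[0],d=C[1],R=C[2],p=C[3])
im=imaging.capture("wrist");cv2.imwrite("pics/w20raw.png",im)
R=Ro.from_euler('z',.222).as_matrix()
P=[[0,s*51,250] for s in(-1,1)]+[[4,s*28,180+d] for s in(-1,1) for d in(0,42)]
P=np.array(P,float)@R.T+[646,58.6,0]
for u in proj(C,P): cv2.circle(im,tuple(int(round(k)) for k in u),2,(0,0,255),-1)
cv2.imwrite("pics/w20.png",im)
```

```text
19.7 [623.5  56.6 324.9] [704.6  75.7 496.1]
```

View pics/w20.png

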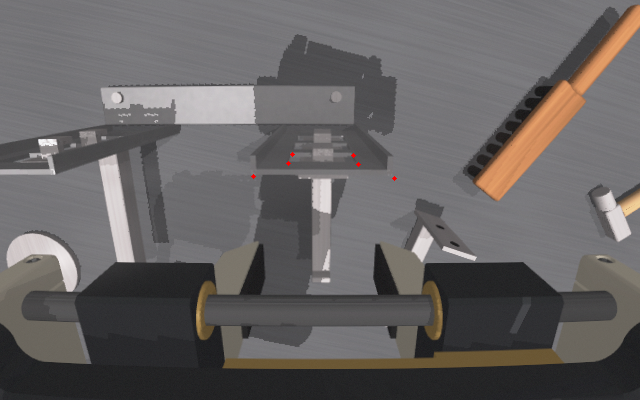

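Run:
```python
import cv2
im=cv2.imread("pics/w20raw.png")
cv2.imwrite("pics/z20.png",cv2.resize(im[115:190,245:400],None,fx=5,fy=5,interpolation=cv2.INTER_CUBIC))
cv2.imwrite("pics/z21.png",cv2.resize(im[115:190,0:190],None,fx=4,fy=4,interpolation=cv2.INTER_CUBIC))
```

```text
(no output)
```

View pics/z20.png

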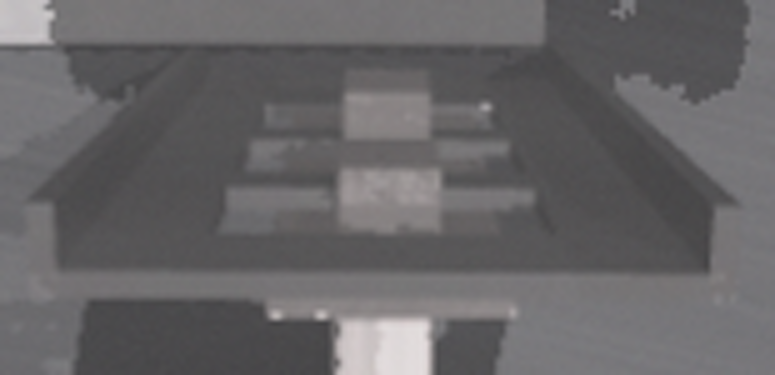

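View pics/z21.png

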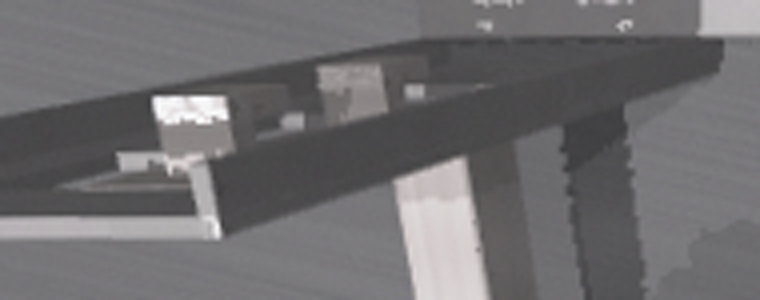

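Run:
```python
from h import *
from plant import bot
o=readout.get_obs();print(o['time'],o['contact_force'],np.abs(o['dq']).max())
a=imaging.capture("wrist");b=imaging.capture("wrist")
r=cv2.imread("pics/w20raw.png")
print([np.abs(x[120:240,250:400].astype(int)-r[120:240,250:400]).mean() for x in(a,b)])
print(bot.close_job())
```

```text
19.75 [ 0.19942859  0.94778451 -0.03747427] 0.017285477677498107
[np.float64(1.5663333333333334), np.float64(1.8237962962962964)]
the job is handed in; nothing more can be done
None
```

The tabbed bracket now hangs released in the upper two slots of the empty upright, and I handed the job in at about 20 s. No verdict came back.

**What I did:** I picked the bracket up by its bar and pushed both tabs into the slots. I then lowered it until the hooks took its weight, let go and moved the arm clear. The plain bracket was never touched, and the later pictures show it standing where it was.

**Checks that agreed:**
- **Seating:** the hooks took the load at about 69 mm height by the arm's reading. Home is 70 mm.
- **Hooks:** a wrist view from behind showed both lips reaching down behind the plate. The upper tab sat at about the limit of its play.
- **Release:** the contact force was near zero afterwards, and the last wrist pictures of the bracket barely changed.

**Checks that disagreed:**
- **Droop:** the bracket hangs drooped rather than level, by about 5–6° in the scene view. The task describes 5° of play and allows 10°. The scene and top overlays were off by 1–2 pixels, so that angle is only good to a couple of degrees.
- **Fingertips:** they sat about 30 mm short of where the tool description puts them. The first grasp closed above the bar, and I corrected it by going lower.
- **Wrist camera:** its overlay was also off by about 5%, so I judged that picture by relative positions only.

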